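# File the specimen blocks and log the batch

### The job

Lift the cover off the filing tray and park it on the cork mat, then take every specimen block off the free-spinning turntable and seat each one flat and square in its own pocket of the tray, tongue in the slot; the small jar stays standing on the turntable. When all the blocks are in, swing the counter's red-posted lever right to its stop and let it spring back, then put the cover back squarely over the tray, down on the table. Leave the other things on the bench where they are.

Things in the scene. Friction and masses are not known exactly. Their poses are not given: they have to be found in the camera images.
- block1: orange specimen block with an ivory wax top: body 36 (x) x 30 (y) x 18 mm high, with a 16 mm wide tongue of the same height that sticks out 10 mm at its +x end (x = 18 to 28 mm). Origin: centre of the underside of the 36 x 30 body; z up. May be absent (None).
- block2: yellow specimen block with an ivory wax top: body 36 (x) x 30 (y) x 18 mm high, with a 16 mm wide tongue of the same height that sticks out 10 mm at its +x end (x = 18 to 28 mm). Origin: centre of the underside of the 36 x 30 body; z up. May be absent (None).
- block3: green specimen block with an ivory wax top: body 36 (x) x 30 (y) x 18 mm high, with a 16 mm wide tongue of the same height that sticks out 10 mm at its +x end (x = 18 to 28 mm). Origin: centre of the underside of the 36 x 30 body; z up. May be absent (None).
- block4: blue specimen block with an ivory wax top: body 36 (x) x 30 (y) x 18 mm high, with a 16 mm wide tongue of the same height that sticks out 10 mm at its +x end (x = 18 to 28 mm). Origin: centre of the underside of the 36 x 30 body; z up. May be absent (None).
- pocket1 (a point): centre of the floor of one of the tray's four alike pockets (its floor lies 6 mm over the table); it takes the 36 x 30 body of a block with 2 mm room on each side. The pocket's x axis points the way the block's tongue must point: its tongue slot is at +x. The walls stand 6 mm above the pocket floor, so 12 mm of a seated block stands proud.
- pocket2 (a point): centre of the floor of one of the tray's four alike pockets (its floor lies 6 mm over the table); it takes the 36 x 30 body of a block with 2 mm room on each side. The pocket's x axis points the way the block's tongue must point: its tongue slot is at +x. The walls stand 6 mm above the pocket floor, so 12 mm of a seated block stands proud.
- pocket3 (a point): centre of the floor of one of the tray's four alike pockets (its floor lies 6 mm over the table); it takes the 36 x 30 body of a block with 2 mm room on each side. The pocket's x axis points the way the block's tongue must point: its tongue slot is at +x. The walls stand 6 mm above the pocket floor, so 12 mm of a seated block stands proud.
- pocket4 (a point): centre of the floor of one of the tray's four alike pockets (its floor lies 6 mm over the table); it takes the 36 x 30 body of a block with 2 mm room on each side. The pocket's x axis points the way the block's tongue must point: its tongue slot is at +x. The walls stand 6 mm above the pocket floor, so 12 mm of a seated block stands proud.
- tray: aluminium filing tray fixed to the table, 116 (x) x 124 (y) x 12 mm high, four keyed pockets in two rows of two (58 mm pitch in x, 62 mm in y), all tongue slots towards +x. Origin: centre of its underside, on the table.
- cover: pale blue box-shaped cover, open underneath, that stands on the table over the tray: outside 136 (x) x 144 (y) x 38 mm high, inside 128 x 136 x 34 mm, 0.25 kg. Origin: centre of its lower rim plane. When on, its x and y axes lie along the tray's (either way round) and its origin on the tray's.
- cover_handle (a point): middle of the black bar on top of the cover: bar 14 mm thick in the cover's x, 60 mm long in its y, 24 mm tall, so from 38 to 62 mm above the cover's lower rim; this point is at 50 mm
- mat: cork mat fixed on the table, 170 x 180 x 3 mm, where the cover is parked. Origin: centre of its underside.
- turntable: base of the turntable, fixed. Origin: centre of its underside on the table, on the platter's axis. The platter is 230 mm across; its flat top lies 28 mm over the table, with a 4 mm wide rim that stands 5 mm higher and a steel stub, 24 mm across and 12 mm high, in the middle.
- platter (a joint): angle of the white platter, rad; it spins freely both ways without a spring or stop and carries what stands on it
- jar: small amber jar with white cap standing on the platter, 34 mm across, 50 mm tall; it stays on the turntable, upright. Origin: centre of its underside.
- lever (a joint): angle of the counter's sprung lever: 0 at rest, 1.0 rad at its stop; it turns clockwise seen from above as the value grows, takes about 0.18 N m at the stop (3 N at the post) and springs back when let go
- lever_pivot (a point): the lever's upright axis, 46.5 mm over the table, above the middle of the white batch counter that carries it (fixed, 70 x 64 x 38 mm high)
- lever_post (a point): centre of the top of the red post at the lever's end: upright, 12 mm thick, 34 mm tall (from 46.5 to 80.5 mm over the table), 56 mm from the pivot
- slide_box: blue open slide box with dividers, 110 x 85 x 45 mm, standing on the table; leave it where it is. Origin: centre of its underside.
- reagent: amber bottle, 56 mm across, 120 mm tall; leave it alone. Origin: centre of its underside.
- dropper: small green bottle, 32 mm across, 70 mm tall; leave it alone. Origin: centre of its underside.
- petri: white shallow dish, 84 mm across, 16 mm high; leave it alone. Origin: centre of its underside.
- marker: green marker with black cap lying on the table, 130 mm long, 16 mm thick; leave it alone. Origin: centre of its underside.
- pen_cup: black cup with pens, 70 mm across, 90 mm tall (pens to 130 mm); leave it alone. Origin: centre of its underside.

How it is judged:
By the outcome, as a careful person would: the job done as asked, in the order asked, and still so for the second after the job is handed in, with the robot touching nothing.
Of block1, block2, block3, block4 only 3 to 4 are there at a start; the rules pass over those that are not, and their reading is None.
At some moment in a run one of block1, block2, block3, block4 may be knocked a few centimetres aside while the robot is not near it.
Once in a run the grip may slacken for a moment while it holds something.
It also fails if it takes over 210 s, if anything falls off the work surface, if the arm or the gripper's body presses on something with over 40 N, if the wrist force passes 120 N, or if a joint passes its speed limit or range.

### The arm

A 7-joint arm with a two-finger parallel gripper is mounted at the origin on the work surface. World frame = base frame: x ahead of the robot, y to its left, z up, the work surface at z = 0. Lengths are in m, angles in rad, forces in N, time in s.
With the tool pointing down it reaches from about 0.4 to 0.85 m from the base axis. Payload 10.4 kg.
Tool frame: the origin (TCP) lies midway between the tips of the shut fingers; the grasp point (between the pads) lies 19 mm behind it (grip_point_offset is the distance from the TCP to the grasp point, in m); y points along the fingers, z is the direction in which the jaws open and shut, and the axes are right-handed (so a half turn about y gives the same grasp; the last joint's range is limited). The gripper opens to 85 mm and grips with 20 to 120 N. Pads are 22 mm wide; open, the fingers measure 114 mm over their backs; the gripper's body (76 mm by 85 mm) begins 54 mm behind the grasp point. The pads swing forward as they close: fully open they stand 13 mm farther back than shut.
Start: joints at [-1.137, 0.332, -0.065, 1.46, 0.022, 1.35, -0.088], TCP at [0.276, 0.561, 0.231] pointing down, gripper open.
Joint ranges: [-2.6, 2.6], [-0.5, 2.12], [-1.47, 1.34], [0.16, 2.42], [-1.27, 4.41], [0.06, 2.06], [-2.6, 2.6]. Speed limits (rad/s): [2.22, 2.22, 2.79, 2.79, 3.14, 3.14, 3.14].

### API

Orientations are given as a unit quaternion [x, y, z, w].
In Python, from workcell import * gives the robot as it stands.
- The arm moves only by the tool send_rows, never from a script. Its argument "motion" is a list of rows, each a list of 7 numbers: the opening in per cent of the stroke, from 0 (shut) to 100 (fully open), then the shift along the tool's x, y, z in m, then the turn, a rotation vector about the tool's x, y, z in rad. In form: [[claw, tx, ty, tz, ax, ay, az], ...]. A call has 1 to 10 rows; each row is the pose to reach, as a shift and turn from the pose commanded when the call began, along the tool's axes at that moment; what a row does not reach only later rows make up. A row lasts 1/12 s, in which the tool goes at most 41.7 mm and 7.16 degrees, less where a joint would pass 70% of its speed; a pose out of reach is approached as far as the arm can. A call with a gripper value outside its range is refused whole. The fingers move at their own pace and stop on an object; "squeeze" is the grip in N (left out, the last holds). Time passes only in rows, so rows that repeat a pose let the fingers close. It gives the time, the measured TCP pose, the force and the opening at its end, in the units of the state.
- get_obs(): the state, without advancing time (a new reading comes with each control period).
- camera(name): name is "scene" or "top"; returns a dict with "pixels" (400x640x3 uint8, red, green, blue), "range_z" (400x640 float32, m along the optical axis (not along the pixel's ray), 0 where there is no reading), "fovy" (degrees; the focal length in pixels is half the picture's height over the tangent of half this angle, whatever the lens; pixels are square), "cx", "cy" (the principal point, pixels), "view" (4x4, takes a point from world to camera coordinates). Camera axes: x right, y down, z forward; pixel columns grow to the right and rows downward; lengths in m; the calibration is good to about 2 mm. A picture is of the moment at which its call begins.
- hand_in(): hands the job in, once; it reports no verdict.
The state is a dict: "clock": time; "joint_pos": joint angles; "joint_velocities": joint speeds; "tau": joint torques, N m; "position": TCP position; "ee_rot": TCP orientation; "ft_force": force on the tool from outside, world axes, zero at the start; "torque": the same for the moment, N m; "grip_width": opening from 0.0 (shut) to 1.0 (fully open).
Only numpy, scipy, OpenCV 4.12 (cv2) and the standard library are available. Lean on these libraries where they do the work, as an engineer would, in place of code of your own. Each camera call takes 0.05 s, during which the arm holds its last target.

## Working session

There is one attempt and no reset: what is moved stays moved. The work goes in short steps, Python scripts to look and compute and a tool call to move; the robot and the scene stay as the last step left them, time stands still between calls to the robot, and variables do not carry over. Pictures are saved under pics/ and viewed, and the job is handed in when it is done.

Besides the shell and the picture viewer there is one more tool, called after "Request:" in YAML: its name, and indented under it one key for each argument. send_rows: Moves the arm, as the interface text tells. Its arguments: {"type":"object","properties":{"motion":{"type":"array"},"squeeze":{"type":"number"}},"required":["motion"]}

```bash
ls; mkdir -p pics; cat > h.py <<'E'
from workcell import *
import numpy as np, cv2
from scipy.spatial.transform import Rotation as R
def snap(name,fn=None):
    c=camera(name)
    f=200/np.tan(np.radians(c["fovy"])/2); c["f"]=f
    if fn: cv2.imwrite("pics/"+fn,cv2.cvtColor(c["pixels"],cv2.COLOR_RGB2BGR))
    return c
def world(c):
    z=c["range_z"].astype(float); v,u=np.mgrid[0:400,0:640]
    P=np.stack([(u-c["cx"])/c["f"]*z,(v-c["cy"])/c["f"]*z,z],-1)
    V=np.array(c["view"]); 
    W=(P-V[:3,3])@V[:3,:3]
    W[z==0]=np.nan
    return W
def st():
    o=get_obs(); print("t",round(o["clock"],2),"p",np.round(o["position"],4),"q",np.round(o["ee_rot"],4),"f",np.round(o["ft_force"],1),"g",np.round(o["grip_width"],3),"j",np.round(o["joint_pos"],2))
    return o
E
python3 - <<'E'
from h import *
o=st(); print(R.from_quat(o["ee_rot"]).as_matrix().round(3)); print({k:v for k,v in o.items() if 'grip' in k})
for n in("scene","top"):
    c=snap(n,n+"0.png"); print(n,c["fovy"],c["cx"],c["cy"],np.round(c["view"],3).tolist())
E
```

```text
pics
t 0.0 p [0.2755 0.5606 0.2305] q [ 0.6892 -0.1602  0.16   -0.6883] f [-0.8  0.  -0.3] g 0.998 j [-1.14  0.33 -0.06  1.46  0.02  1.35 -0.09]
[[ 0.897 -0.001  0.441]
 [-0.441 -0.001  0.897]
 [ 0.    -1.    -0.001]]
{'grip_width': 0.9978074594295037}
scene 48.93381389440023 320.93880874587785 194.4633966248351 [[0.458, 0.889, -0.021, -0.253], [0.496, -0.275, -0.823, -0.214], [-0.737, 0.367, -0.567, 1.498], [0.0, 0.0, 0.0, 1.0]]
top 53.23043874279839 320.496204965253 195.24739992699025 [[-0.002, -1.0, 0.006, 0.009], [-0.998, 0.001, -0.07, 0.532], [0.07, -0.006, -0.998, 1.191], [0.0, 0.0, 0.0, 1.0]]
```

View pics/scene0.png

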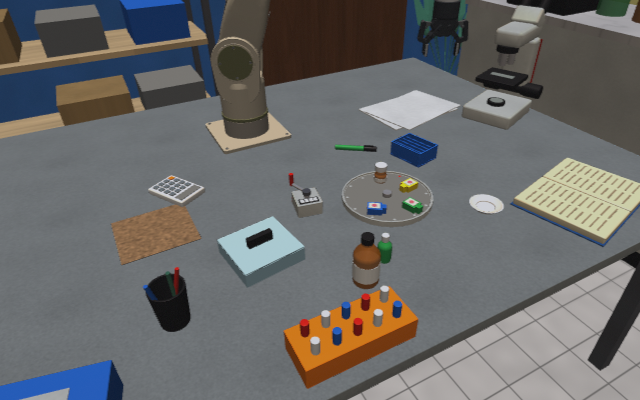

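View pics/top0.png

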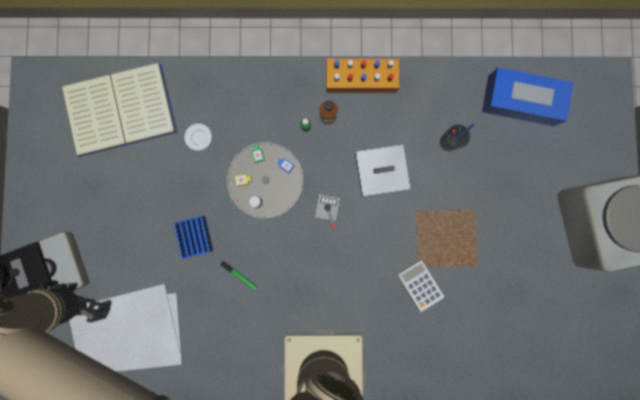

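```bash
python3 - <<'E'
from h import *
c=snap("top"); W=world(c); s=snap("scene"); S=world(s)
np.savez("d0.npz",tp=c["pixels"],tw=W,sp=s["pixels"],sw=S)
a=cv2.cvtColor(c["pixels"],cv2.COLOR_RGB2BGR)
cv2.imwrite("pics/t1.png",cv2.resize(a[130:230,215:355],None,fx=5.6,fy=5.6,interpolation=cv2.INTER_CUBIC))
b=cv2.cvtColor(s["pixels"],cv2.COLOR_RGB2BGR)
cv2.imwrite("pics/s1.png",cv2.resize(b[155:225,280:440],None,fx=5,fy=5,interpolation=cv2.INTER_CUBIC))
for u,v in[(265,180),(383,170),(447,238),(327,208),(333,225),(254,202),(237,199),(600,20),(320,300),(258,155),(286,165),(243,180)]:
    print((u,v),W[v,u].round(4))
E
```

```text
(265, 180) [0.5764 0.1736 0.0402]
(383, 170) [ 0.6033 -0.1755  0.0618]
(447, 238) [ 0.4019 -0.3783  0.0022]
(327, 208) [ 0.4921 -0.0107  0.0559]
(333, 225) [ 0.4424 -0.0273  0.0782]
(254, 202) [0.5088 0.1996 0.078 ]
(237, 199) [0.5203 0.258  0.0319]
(600, 20) [ 1.4839 -1.4294 -0.7424]
(320, 300) [ 0.2158  0.0099 -0.0022]
(258, 155) [0.6509 0.1944 0.0453]
(286, 165) [0.6202 0.1105 0.0487]
(243, 180) [0.5758 0.238  0.0465]
```

```bash
python3 - <<'E'
from h import *
d=np.load("d0.npz"); 
for W,n in((d["tw"],"top"),(d["sw"],"scene")):
    # table
    m=(abs(W[...,0]-.35)<.1)&(abs(W[...,1])<.15)
    print(n,"table z",np.nanmedian(W[m][:,2]), np.nanstd(W[m][:,2]))
    # cover top
    m=(W[...,2]>.032)&(W[...,2]<.045)&(W[...,0]>.4)&(W[...,0]<.75)&(W[...,1]<-.06)&(W[...,1]>-.3)
    P=W[m]; r=cv2.minAreaRect((P[:,:2]*1000).astype(np.float32)); print("cover",r,np.median(P[:,2]))
    m=(W[...,2]>.055)&(W[...,2]<.07)&(W[...,0]>.4)&(W[...,0]<.75)&(W[...,1]<-.06)&(W[...,1]>-.3)
    P=W[m]; print("handle",cv2.minAreaRect((P[:,:2]*1000).astype(np.float32)),np.median(P[:,2]),len(P))
    hsv=cv2.cvtColor(d["tp" if n=="top" else "sp"],cv2.COLOR_RGB2HSV)
    m=(hsv[...,0]<22)&(hsv[...,1]>70)&(W[...,2]<.015)&(W[...,2]>-.01)&(W[...,0]>.25)&(W[...,0]<.65)&(W[...,1]<-.22)&(W[...,1]>-.6)
    P=W[m]; print("mat",cv2.minAreaRect((P[:,:2]*1000).astype(np.float32)),len(P),np.median(P[:,2]))
E
```

```text
top table z 0.0006915266469799089 0.004588174346101941
cover ((606.4766845703125, -178.49588012695312), (136.99278259277344, 144.9530029296875), 8.24512767791748) 0.038775689668498495
handle ((605.999755859375, -178.25537109375), (14.155821800231934, 59.48283767700195), 8.999100685119629) 0.062350347611929494 102
mat ((401.08172607421875, -375.300537109375), (165.9781494140625, 176.55218505859375), 1.6930264234542847) 3053 0.0035971970074026383
scene table z -0.0004018513566841948 0.008020997109235335
cover ((607.0172119140625, -179.37896728515625), (140.52809143066406, 144.60650634765625), 8.545001029968262) 0.037456720809344035
handle ((606.4688110351562, -179.3086395263672), (17.63518714904785, 61.08454513549805), 13.18710708618164) 0.06059997799309394 170
mat ((434.8501281738281, -373.9231872558594), (239.0304718017578, 179.54798889160156), 1.5423595905303955) 3266 0.0026669375781384046
```

View pics/t1.png

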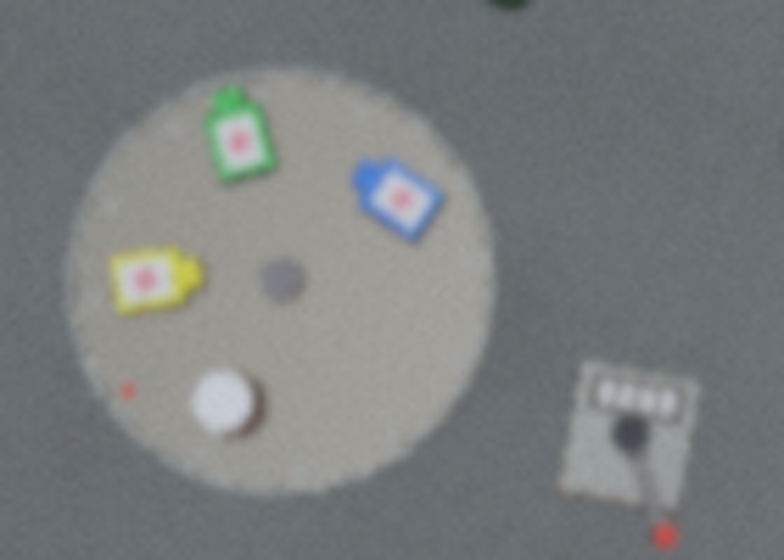

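View pics/s1.png

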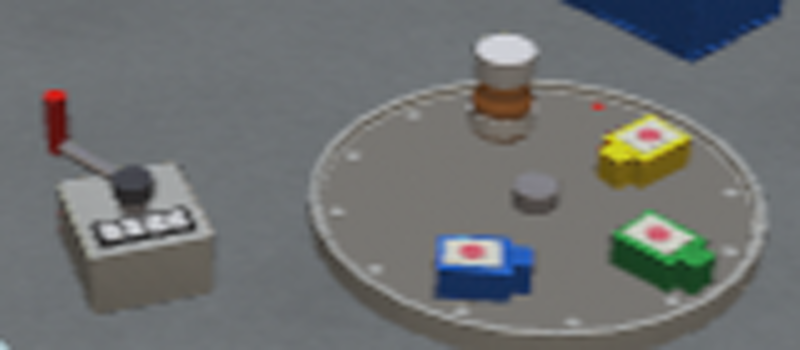

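```bash
cat >> h.py <<'E'
def go(x,y,z,jaw,o=None,flip=None):
    """shift in tool axes & turn about tool y to get TCP to xyz, jaw axis at jaw deg (mod 180)"""
    o=o or get_obs(); M=R.from_quat(o["ee_rot"]).as_matrix()
    sh=M.T@(np.array([x,y,z])-o["position"])
    j=np.radians(jaw); best=None
    for k in (0,1):
        zt=np.array([np.cos(j+k*np.pi),np.sin(j+k*np.pi),0]); yt=np.array([0,0,-1.]); xt=np.cross(yt,zt)
        T=np.stack([xt,yt,zt],1); rv=R.from_matrix(M.T@T).as_rotvec()
        print("shift",sh.round(4),"turn",rv.round(4),"deg",np.degrees(np.linalg.norm(rv)).round(1), "jaw",round((jaw+180*k)%360,1),"rel az",round((jaw+180*k-np.degrees(np.arctan2(y,x))+180)%360-180,1))
    print("cur jaw",np.degrees(np.arctan2(M[1,2],M[0,2])).round(2))
E
python3 - <<'E'
from h import *
st(); go(.6063,-.1787,.16,8.4)
E
```

```text
t 0.2 p [0.2756 0.5607 0.2308] q [ 0.689  -0.1601  0.16   -0.6884] f [0.3 0.6 0. ] g 1.001 j [-1.14  0.33 -0.06  1.46  0.02  1.35 -0.09]
shift [ 0.6229  0.0713 -0.5177] turn [8.000e-04 9.674e-01 4.000e-04] deg 55.4 jaw 8.4 rel az 24.8
shift [ 0.6229  0.0713 -0.5177] turn [ 5.0000e-04 -2.1742e+00 -9.0000e-04] deg 124.6 jaw 188.4 rel az -155.2
cur jaw 63.83
```

Request:
send_rows:
  motion:
    - [60,0.031,0,-0.026,0,0.06,0]
    - [60,0.062,0,-0.052,0,0.12,0]
    - [60,0.094,0,-0.078,0,0.18,0]
    - [60,0.125,0,-0.104,0,0.24,0]
    - [60,0.156,0,-0.13,0,0.3,0]
    - [60,0.187,0,-0.156,0,0.36,0]
    - [60,0.218,0,-0.182,0,0.42,0]
    - [60,0.249,0,-0.208,0,0.48,0]
    - [60,0.28,0,-0.234,0,0.54,0]
    - [60,0.311,0,-0.26,0,0.6,0]

```text
clock: 1.03
position: [0.4404, 0.1885, 0.2314]
ee_rot: [-0.61, 0.357, -0.357, 0.61]
ft_force: [1.6, 0.7, -0.0]
grip_width: 0.597
```

```bash
python3 - <<'E'
from h import *
st(); go(.6063,-.1787,.13,8.4)
E
```

```text
t 1.03 p [0.4404 0.1885 0.2314] q [-0.61    0.3574 -0.3574  0.6104] f [ 1.6  0.7 -0. ] g 0.597 j [-0.75 -0.    0.25  1.84 -0.    1.3   0.01]
shift [ 0.4014  0.1013 -0.035 ] turn [-0.0005  0.3646 -0.0004] deg 20.9 jaw 8.4 rel az 24.8
shift [ 0.4014  0.1013 -0.035 ] turn [-5.000e-04 -2.777e+00  6.000e-04] deg 159.1 jaw 188.4 rel az -155.2
cur jaw 29.29
```

Request:
send_rows:
  motion:
    - [60,0.04,0,-0.003,0,0.06,0]
    - [60,0.08,0.01,-0.006,0,0.12,0]
    - [60,0.12,0.02,-0.01,0,0.18,0]
    - [60,0.16,0.03,-0.014,0,0.24,0]
    - [60,0.2,0.04,-0.018,0,0.3,0]
    - [60,0.24,0.05,-0.022,0,0.365,0]
    - [60,0.28,0.06,-0.025,0,0.365,0]
    - [60,0.32,0.07,-0.028,0,0.365,0]
    - [60,0.36,0.08,-0.032,0,0.365,0]
    - [60,0.395,0.085,-0.035,0,0.365,0]

```text
clock: 1.87
position: [0.6038, -0.1732, 0.1448]
ee_rot: [0.536, -0.462, 0.461, -0.535]
ft_force: [-0.2, 0.2, 1.7]
grip_width: 0.601
```

```bash
python3 - <<'E'
from h import *
st(); go(.6063,-.1787,.042,8.4)
c=snap("scene"); b=cv2.cvtColor(c["pixels"],cv2.COLOR_RGB2BGR)
cv2.imwrite("pics/s2.png",cv2.resize(b[170:290,190:330],None,fx=5,fy=5,interpolation=cv2.INTER_CUBIC))
E
```

```text
t 1.87 p [ 0.6038 -0.1732  0.1448] q [ 0.5361 -0.4618  0.4612 -0.5353] f [-0.2  0.2  1.7] g 0.601 j [-0.22  0.44  0.55  1.59 -0.24  1.19  0.53]
shift [0.0059 0.1028 0.0018] turn [0.0014 0.002  0.0001] deg 0.1 jaw 8.4 rel az 24.8
shift [0.0059 0.1028 0.0018] turn [ 1.0000e-04 -3.1396e+00 -2.3000e-03] deg 179.9 jaw 188.4 rel az -155.2
cur jaw 8.51
```

View pics/s2.png

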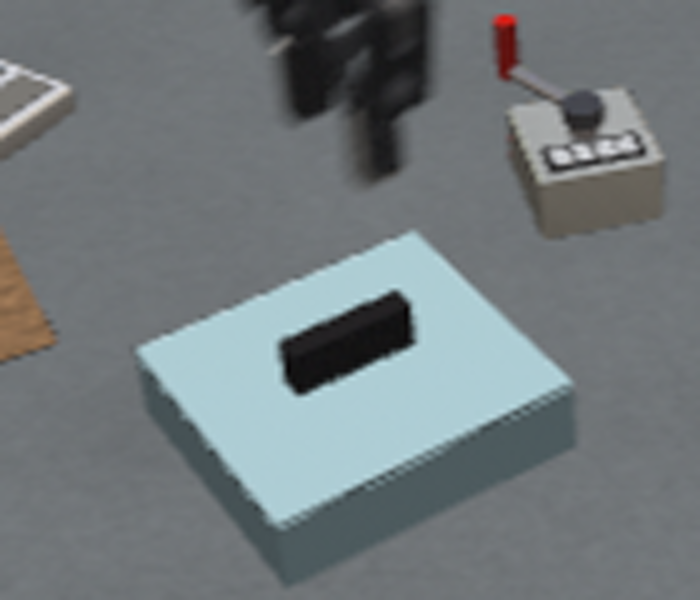

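Request:
send_rows:
  motion:
    - [55,0.006,0.03,0.002,0,0,0]
    - [55,0.006,0.06,0.002,0,0,0]
    - [55,0.006,0.08,0.002,0,0,0]
    - [55,0.006,0.09,0.002,0,0,0]
    - [55,0.006,0.098,0.002,0,0,0]
    - [55,0.006,0.102,0.002,0,0,0]
    - [55,0.006,0.102,0.002,0,0,0]

```text
clock: 2.5
position: [0.6069, -0.1762, 0.0444]
ee_rot: [-0.536, 0.461, -0.461, 0.536]
ft_force: [0.2, -0.4, -0.5]
grip_width: 0.556
```

```bash
python3 - <<'E'
from h import *
st(); go(.6063,-.1787,.042,8.4)
E
```

```text
t 2.5 p [ 0.6069 -0.1762  0.0444] q [-0.5358  0.4613 -0.4614  0.536 ] f [ 0.2 -0.4 -0.5] g 0.556 j [-0.18  0.55  0.51  1.66 -0.31  1.01  0.58]
shift [ 0.0023  0.0024 -0.0009] turn [-0.0002  0.0027  0.    ] deg 0.2 jaw 8.4 rel az 24.8
shift [ 0.0023  0.0024 -0.0009] turn [ 0.0000e+00 -3.1389e+00  3.0000e-04] deg 179.8 jaw 188.4 rel az -155.2
cur jaw 8.55
```

Request:
send_rows:
  motion:
    - [30,0,0,0,0,0,0]
    - [10,0,0,0,0,0,0]
    - [0,0,0,0,0,0,0]
    - [0,0,0,0,0,0,0]
    - [0,0,0,0,0,0,0]
    - [0,0,0,0,0,0,0]
    - [0,0,0,0,0,0,0]
    - [0,0,0,0,0,0,0]
  squeeze: 60

```text
clock: 3.17
position: [0.6075, -0.1765, 0.0456]
ee_rot: [-0.535, 0.461, -0.462, 0.536]
ft_force: [-1.2, 0.6, 6.6]
grip_width: 0.151
```

```bash
python3 - <<'E'
from h import *
o=st(); go(.6063,-.1787,.042,8.4); print(o['torque'])
E
```

```text
t 3.17 p [ 0.6075 -0.1765  0.0456] q [-0.5354  0.4608 -0.4619  0.5363] f [-1.2  0.6  6.6] g 0.151 j [-0.18  0.55  0.51  1.66 -0.31  1.01  0.58]
shift [ 0.002   0.0036 -0.0015] turn [-0.002   0.0025  0.0003] deg 0.2 jaw 8.4 rel az 24.8
shift [ 0.002   0.0036 -0.0015] turn [ 5.0000e-04 -3.1391e+00  3.2000e-03] deg 179.9 jaw 188.4 rel az -155.2
cur jaw 8.54
[ 0.11789754  0.28161491 -0.01124848]
```

Request:
send_rows:
  motion:
    - [0,0,-0.005,0,0,0,0]
    - [0,0,-0.015,0,0,0,0]
    - [0,0,-0.03,0,0,0,0]
    - [0,0,-0.05,0,0,0,0]
    - [0,0,-0.07,0,0,0,0]
    - [0,0,-0.09,0,0,0,0]
    - [0,0,-0.11,0,0,0,0]
    - [0,0,-0.115,0,0,0,0]
    - [0,0,-0.115,0,0,0,0]

```text
clock: 3.92
position: [0.6075, -0.1767, 0.1612]
ee_rot: [-0.535, 0.461, -0.462, 0.536]
ft_force: [0.2, -1.1, -2.8]
grip_width: 0.146
```

```bash
python3 - <<'E'
from h import *
o=st(); go(.401,-.3755,.05,1.6)
c=snap("scene"); b=cv2.cvtColor(c["pixels"],cv2.COLOR_RGB2BGR)
cv2.imwrite("pics/s3.png",cv2.resize(b[130:310,150:350],None,fx=3.3,fy=3.3,interpolation=cv2.INTER_CUBIC))
E
```

```text
t 3.92 p [ 0.6075 -0.1767  0.1612] q [-0.5352  0.4605 -0.4623  0.5365] f [ 0.2 -1.1 -2.8] g 0.146 j [-0.22  0.43  0.56  1.56 -0.24  1.22  0.53]
shift [ 0.1659  0.1106 -0.234 ] turn [-0.0031  0.121   0.0005] deg 6.9 jaw 1.6 rel az 44.7
shift [ 0.1659  0.1106 -0.234 ] turn [ 8.0000e-04 -3.0206e+00  4.7000e-03] deg 173.1 jaw 181.6 rel az -135.3
cur jaw 8.53
```

View pics/s3.png

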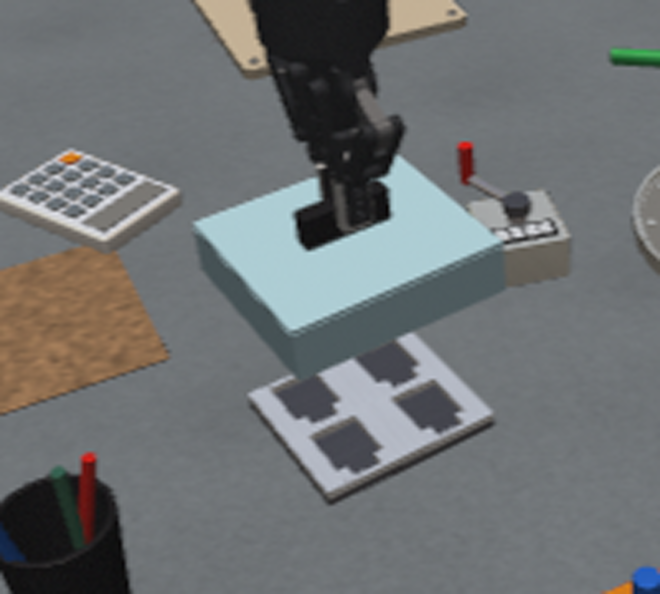

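Request:
send_rows:
  motion:
    - [0,0.01,0,-0.014,0,0.01,0]
    - [0,0.028,0,-0.04,0,0.03,0]
    - [0,0.05,0,-0.07,0,0.045,0]
    - [0,0.071,0,-0.1,0,0.06,0]
    - [0,0.092,0,-0.13,0,0.075,0]
    - [0,0.113,0,-0.16,0,0.09,0]
    - [0,0.135,0,-0.19,0,0.105,0]
    - [0,0.153,0,-0.216,0,0.121,0]
    - [0,0.162,0,-0.229,0,0.121,0]
    - [0,0.166,0,-0.234,0,0.121,0]

```text
clock: 4.8
position: [0.396, -0.3773, 0.1581]
ee_rot: [0.506, -0.495, 0.494, -0.505]
ft_force: [0.1, 0.7, -1.5]
grip_width: 0.149
```

Request:
send_rows:
  motion:
    - [0,0,0.02,0,0,0,0]
    - [0,0,0.045,0,0,0,0]
    - [0,0,0.07,0,0,0,0]
    - [0,0,0.09,0,0,0,0]
    - [0,0,0.1,0,0,0,0]
    - [0,0,0.105,0,0,0,0]
    - [0,0,0.109,0,0,0,0]
    - [0,0,0.111,0,0,0,0]
    - [0,0,0.112,0,0,0,0]
    - [0,0,0.112,0,0,0,0]

```text
clock: 5.63
position: [0.4006, -0.3756, 0.0486]
ee_rot: [-0.507, 0.492, -0.493, 0.507]
ft_force: [-1.8, 1.7, 1.7]
grip_width: 0.147
```

```bash
python3 - <<'E'
from h import *
o=st(); go(.401,-.3755,.0486,1.6)
c=snap("scene"); b=cv2.cvtColor(c["pixels"],cv2.COLOR_RGB2BGR)
cv2.imwrite("pics/s4.png",cv2.resize(b[130:310,80:280],None,fx=3.3,fy=3.3,interpolation=cv2.INTER_CUBIC))
E
```

```text
t 5.63 p [ 0.4006 -0.3756  0.0486] q [-0.5066  0.4925 -0.4934  0.5073] f [-1.8  1.7  1.7] g 0.147 j [ 0.12  0.4   0.66  1.89 -0.3   0.95  0.95]
shift [-0.     -0.      0.0004] turn [-0.0016  0.0002  0.0002] deg 0.1 jaw 1.6 rel az 44.7
shift [-0.     -0.      0.0004] turn [ 3.0000e-04 -3.1414e+00  2.5000e-03] deg 180.0 jaw 181.6 rel az -135.3
cur jaw 1.61
```

View pics/s4.png

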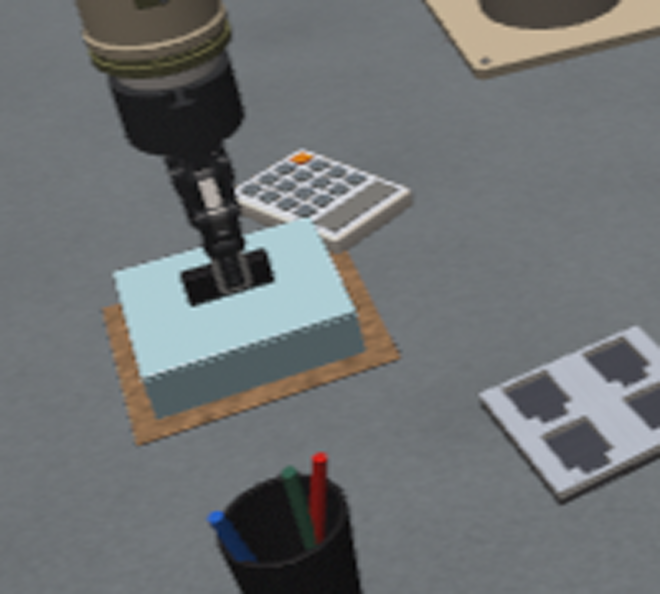

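Request:
send_rows:
  motion:
    - [20,0,0,0,0,0,0]
    - [45,0,0,0,0,0,0]
    - [45,0,0,0,0,0,0]
    - [45,0,0,0,0,0,0]
    - [45,0,-0.02,0,0,0,0]
    - [45,0,-0.05,0,0,0,0]
    - [45,0,-0.085,0,0,0,0]
    - [45,0,-0.125,0,0,0,0]
    - [45,0,-0.14,0,0,0,0]

```text
clock: 6.43
position: [0.401, -0.3769, 0.1923]
ee_rot: [-0.506, 0.491, -0.495, 0.507]
ft_force: [0.0, -0.9, -0.1]
grip_width: 0.451
```

```bash
cat > meas.py <<'E'
from h import *
def blocks(c,W,show=False):
    """fit pose of each block: project model outline? use coloured+white top pixels, z ~.046 plane"""
    hsv=cv2.cvtColor(c["pixels"],cv2.COLOR_RGB2HSV).astype(int)
    V=np.array(c["view"])
    # intersect all rays with the z=.046 plane
    v,u=np.mgrid[0:400,0:640]
    return hsv
def ray(c,u,v,z):
    V=np.array(c["view"]); d=np.array([(u-c["cx"])/c["f"],(v-c["cy"])/c["f"],1.]); d=V[:3,:3].T@d; o=-V[:3,:3].T@V[:3,3]
    return o+d*(z-o[2])/d[2]
def px(c,P):
    V=np.array(c["view"]); P=np.atleast_2d(P)@V[:3,:3].T+V[:3,3]
    return np.stack([P[:,0]/P[:,2]*c["f"]+c["cx"],P[:,1]/P[:,2]*c["f"]+c["cy"]],1)
def rectify(c,cx,cy,z,half=.15,s=.0005):
    """top-down rectified picture of plane z; row = -x, col = -y"""
    n=int(2*half/s); q=np.array([[cx+half,cy+half,z],[cx+half,cy-half,z],[cx-half,cy-half,z],[cx-half,cy+half,z]])
    H=cv2.getPerspectiveTransform(px(c,q).astype(np.float32),np.float32([[0,0],[n,0],[n,n],[0,n]]))
    return cv2.warpPerspective(cv2.cvtColor(c["pixels"],cv2.COLOR_RGB2BGR),H,(n,n),flags=cv2.INTER_CUBIC)
E
python3 - <<'E'
from meas import *
o=st()
t=snap("top"); s=snap("scene")
for n,c in(("t",t),("s",s)):
    a=rectify(c,.6063,-.1787,.012,.08,.0004); cv2.imwrite(f"pics/tray_{n}.png",a)
    W=world(c); m=(W[...,2]>.0075)&(W[...,2]<.02)&(abs(W[...,0]-.6063)<.09)&(abs(W[...,1]+.1787)<.09)
    P=W[m]; print(n,cv2.minAreaRect((P[:,:2]*1000).astype(np.float32)),len(P))
E
cd pics; python3 -c "
import cv2,numpy as np
cv2.imwrite('tray.png',np.hstack([cv2.imread('tray_t.png'),cv2.imread('tray_s.png')]))"
```

```text
t 6.43 p [ 0.401  -0.3769  0.1923] q [-0.5063  0.4911 -0.4952  0.5072] f [ 0.  -0.9 -0.1] g 0.451 j [ 0.03  0.22  0.73  1.75 -0.16  1.22  0.84]
t ((600.4962158203125, -170.47457885742188), (167.00140380859375, 145.04966735839844), 6.1847124099731445) 1142
s ((608.1162719726562, -178.55087280273438), (120.55636596679688, 126.1817626953125), 7.609429359436035) 1349
```

View pics/tray.png

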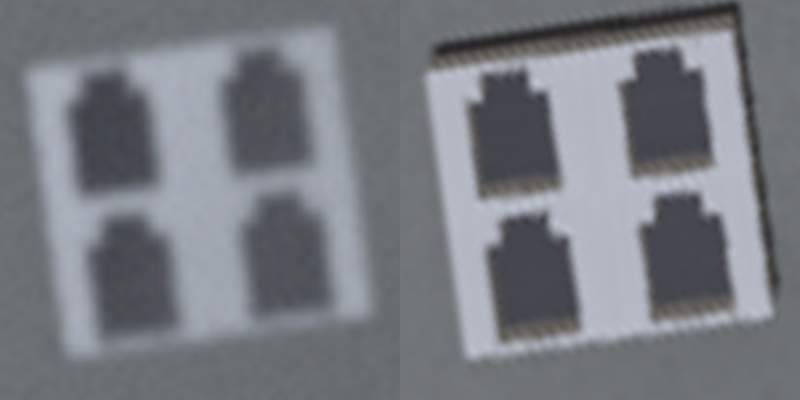

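```bash
python3 - <<'E'
from meas import *
from scipy.optimize import minimize
t=snap("top"); s=snap("scene")
def model(p,N,half,cx,cy,sc):
    x,y,a=p; v,u=np.mgrid[0:N,0:N]; X=cx+half-(v+.5)*sc-x; Y=cy+half-(u+.5)*sc-y
    c,s_=np.cos(a),np.sin(a); lx=c*X+s_*Y; ly=-s_*X+c*Y
    k=.0012
    sg=lambda d:1/(1+np.exp(-np.clip(d/k,-30,30)))
    box=lambda x0,y0,hx,hy: sg(hx-abs(lx-x0))*sg(hy-abs(ly-y0))
    m=box(0,0,.058,.062); pk=np.zeros_like(m)
    for i in(-1,1):
        for j in(-1,1):
            pk=np.maximum(pk,box(.029*i,.031*j,.020,.017)); pk=np.maximum(pk,box(.029*i+.024,.031*j,.0075,.010))
    return m,pk
for n,c in(("t",t),("s",s)):
    half,sc=.085,.0005; cx,cy=.6063,-.1787
    g=cv2.cvtColor(rectify(c,cx,cy,.012,half,sc),cv2.COLOR_BGR2GRAY).astype(float); N=g.shape[0]
    best=None
    def cost(p):
        q=(p[0]/1000+cx,p[1]/1000+cy,p[2]/100+.147); m,pk=model(q,N,half,cx,cy,sc)
        b=m*(1-pk); A=np.stack([b.ravel(),(m*pk).ravel(),np.ones(b.size)],1)
        co,res,_,_=np.linalg.lstsq(A,g.ravel(),rcond=None); return np.mean((A@co-g.ravel())**2)
    r=minimize(cost,[0,0,0],method="Nelder-Mead",options=dict(xatol=.02,fatol=1e-3,initial_simplex=[[0,0,0],[3,0,0],[0,3,0],[0,0,3]]))
    p=r.x; print(n,cx+p[0]/1000,cy+p[1]/1000,np.degrees(p[2]/100+.147),r.fun)
E
```

```text
t 0.6057640775736232 -0.17881172626605202 8.006527550482593 86.48023063800858
s 0.6050656867659688 -0.17853870199043675 7.971172304246912 253.95710862357362
```

```bash
python3 - <<'E'
from meas import *
t=snap("top"); s=snap("scene")
for n,c in(("t",t),("s",s)):
    W=world(c)
    # hand is above: only heights 55-68mm
    m=(W[...,2]>.053)&(W[...,2]<.07)&(abs(W[...,0]-.401)<.06)&(abs(W[...,1]+.3755)<.06)
    P=W[m]; print(n,"handle",cv2.minAreaRect((P[:,:2]*1000).astype(np.float32)),len(P))
    m=(W[...,2]>.032)&(W[...,2]<.05)&(abs(W[...,0]-.401)<.09)&(abs(W[...,1]+.3755)<.09)
    P=W[m]; print(n,"cover",cv2.minAreaRect((P[:,:2]*1000).astype(np.float32)),len(P),np.median(P[:,2]))
    cv2.imwrite(f"pics/cov_{n}.png",rectify(c,.401,-.3755,.041,.1,.0005))
E
cd pics; python3 -c "
import cv2,numpy as np
cv2.imwrite('cov.png',np.hstack([cv2.imread('cov_t.png'),cv2.imread('cov_s.png')]))"
```

```text
t handle ((400.8484191894531, -375.6536865234375), (13.706897735595703, 57.89461898803711), 3.187103748321533) 106
t cover ((400.55712890625, -375.2194519042969), (135.6599578857422, 145.1543426513672), 0.12930645048618317) 1959 0.041409725110445536
s handle ((400.57452392578125, -377.9160461425781), (17.37532615661621, 59.42570114135742), 0.7493842244148254) 189
s cover ((400.9109802246094, -378.2861022949219), (142.77462768554688, 143.8541717529297), 1.6130985021591187) 2075 0.040627079618845985
```

View pics/cov.png

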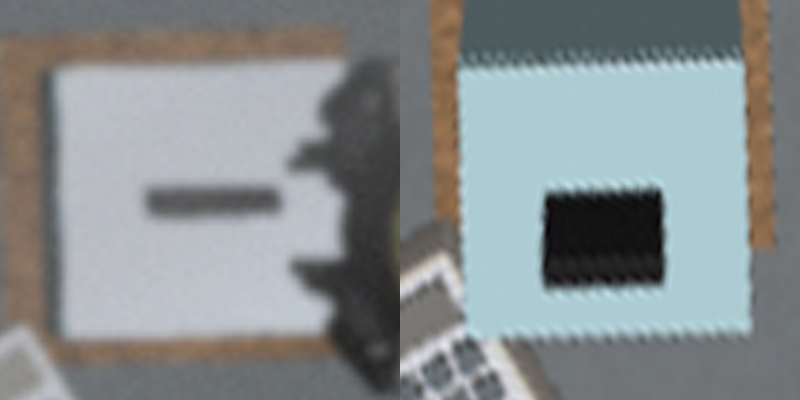

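```bash
cat >> meas.py <<'E'
from scipy.optimize import minimize
HUE={"orange":(8,20),"yellow":(22,34),"green":(48,80),"blue":(98,122)}
def prism(x,y,a,z0,h=.018):
    c,s=np.cos(a),np.sin(a); out=[]
    for q in ([(-18,-15),(18,-15),(18,15),(-18,15)],[(10,-8),(28,-8),(28,8),(10,8)]):
        q=np.array(q)/1000.; w=np.stack([x+c*q[:,0]-s*q[:,1],y+s*q[:,0]+c*q[:,1]],1)
        out.append(np.vstack([np.c_[w,np.full(4,z0)],np.c_[w,np.full(4,z0+h)]]))
    return out
def blockfit(cams,color,z0=.028,roi=(.36,.80,-.28,.32),verbose=True):
    K=8; data=[]
    for c in cams:
        W=world(c); bgr=cv2.cvtColor(c["pixels"],cv2.COLOR_RGB2BGR)
        hsv=cv2.cvtColor(bgr,cv2.COLOR_BGR2HSV); lo,hi=HUE[color]
        m=(hsv[...,0]>=lo)&(hsv[...,0]<=hi)&(hsv[...,1]>90)&(W[...,0]>roi[0])&(W[...,0]<roi[1])&(W[...,1]>roi[2])&(W[...,1]<roi[3])&(W[...,2]>z0-.005)&(W[...,2]<z0+.025)
        n,lab,stt,cen=cv2.connectedComponentsWithStats(m.astype(np.uint8),connectivity=8)
        if n<2: continue
        i=1+np.argmax(stt[1:,4]); 
        if stt[i,4]<8: continue
        x0,y0=int(cen[i][0])-16,int(cen[i][1])-16
        crop=bgr[y0:y0+33,x0:x0+33]; big=cv2.resize(crop,None,fx=K,fy=K,interpolation=cv2.INTER_CUBIC)
        h=cv2.cvtColor(big,cv2.COLOR_BGR2HSV).astype(int)
        mm=((h[...,0]>=lo-6)&(h[...,0]<=hi+6)&(h[...,1]>80)).astype(np.uint8)
        mm=cv2.morphologyEx(mm,cv2.MORPH_CLOSE,np.ones((5,5)))
        cs,_=cv2.findContours(mm,cv2.RETR_EXTERNAL,cv2.CHAIN_APPROX_NONE); 
        ct=min([k for k in cs if cv2.contourArea(k)>300] or cs,key=lambda k:np.linalg.norm(k.mean(0)[0]-132)-cv2.contourArea(k)*.01)
        f=np.zeros_like(mm); cv2.drawContours(f,[ct],-1,1,-1)
        data.append((c,x0,y0,f,ray(c,cen[i][0],cen[i][1],z0+.014)))
    if not data: return None
    def sil(p,c,x0,y0,shape):
        im=np.zeros(shape,np.uint8)
        for P in prism(*p,z0):
            q=(px(c,P)-[x0,y0]+.5)*K-.5
            hull=cv2.convexHull(q.astype(np.float32))[:,0]
            cv2.fillConvexPoly(im,np.round(hull*16).astype(np.int32),1,shift=4)
        return im
    res=[]
    def cost(p,D):
        q=(p[0]/1000,p[1]/1000,p[2]/30); t=0
        for c,x0,y0,f,_ in D:
            im=sil(q,c,x0,y0,f.shape); t+=1-(im&f).sum()/max(1,(im|f).sum())
        return t/len(D)
    def solve(D):
        b=None; w=np.mean([d[4] for d in D],0)
        for a in np.arange(0,2*np.pi,np.pi/6):
            p0=np.array([w[0]*1000,w[1]*1000,a*30])
            r=minimize(cost,p0,args=(D,),method="Nelder-Mead",options=dict(xatol=.05,fatol=1e-4,maxiter=150,initial_simplex=[p0,p0+[4,0,0],p0+[0,4,0],p0+[0,0,6]]))
            if b is None or r.fun<b.fun: b=r
        return b.x[0]/1000,b.x[1]/1000,np.degrees(b.x[2]/30)%360,b.fun
    out=[solve([d]) for d in data]+([solve(data)] if len(data)>1 else [])
    if verbose:
        for o in out: print(color,np.round(o,4))
    return out[-1]
E
cat > m1.py <<'E'
from meas import *
import sys
t=snap("top"); s=snap("scene")
for k in (sys.argv[1:] or HUE): 
    r=blockfit([t,s],k)
    if r is None: print(k,"none")
E
time python3 m1.py
```

```text
orange [  0.4888   0.2144 143.9151   0.5559]
yellow [  0.5793   0.2362 137.4074   0.642 ]
yellow [5.763000e-01 2.445000e-01 2.805799e+02 2.446000e-01]
yellow [5.76500e-01 2.44100e-01 2.81646e+02 4.48700e-01]
green [7.389000e-01 5.330000e-02 1.869354e+02 6.848000e-01]
green [7.577000e-01 4.630000e-02 3.251525e+02 2.098000e-01]
green [7.535000e-01 4.950000e-02 3.257003e+02 5.144000e-01]
blue [ 0.622   0.1118 55.1599  0.1298]
blue [6.19000e-01 1.10300e-01 5.62633e+01 5.60000e-02]
blue [ 0.6197  0.1107 55.1391  0.1074]
real	0m12.786s
user	0m11.296s
sys	0m0.270s
```

```bash
python3 - <<'E'
s=open('meas.py').read()
a=s.index("        h=cv2.cvtColor(big"); b=s.index("        cs,_=cv2.find")
s=s[:a]+'''        lab=cv2.cvtColor(big,cv2.COLOR_BGR2LAB).astype(float)
        hh=cv2.cvtColor(big,cv2.COLOR_BGR2HSV).astype(int)
        med=np.median(lab[hh[...,1]<60].reshape(-1,3),0) if (hh[...,1]<60).any() else np.median(lab.reshape(-1,3),0)
        dd=np.linalg.norm((lab-med)*[.6,1,1],axis=2)
        core=dd>.45*np.percentile(dd,95) if False else dd>THR[color]
        mm=core.astype(np.uint8)
'''+s[b:]
s=s.replace("HUE={",'THR={"orange":22,"yellow":22,"green":18,"blue":18}\nHUE={',1)
s=s.replace("(W[...,2]>z0-.005)","(np.hypot(W[...,0]-ctr[0],W[...,1]-ctr[1])<ctr[2])&(W[...,2]>z0-.005)").replace("roi=(.36,.80,-.28,.32)","roi=(.36,.80,-.28,.32),ctr=(.577,.173,.108)")
s=s.replace("        data.append(","        if DBG: cv2.imwrite(f'pics/dbg_{color}_{len(data)}.png',np.hstack([cv2.resize(big,None,fx=1,fy=1),np.repeat(f[...,None]*255,3,2)]))\n        data.append(").replace("HUE={","DBG=True\nHUE={",1)
open('meas.py','w').write(s)
E
python3 m1.py; cd pics; python3 -c "
import cv2,numpy as np
r=[np.hstack([cv2.imread(f'dbg_{k}_0.png'),cv2.imread(f'dbg_{k}_1.png')]) for k in ('yellow','green','blue')]
cv2.imwrite('dbg.png',cv2.resize(np.vstack(r),None,fx=.7,fy=.7))"
```

```text
orange [  0.4887   0.214  144.4285   0.5477]
yellow [5.78300e-01 2.44800e-01 2.78496e+02 6.31000e-02]
yellow [5.758000e-01 2.447000e-01 2.828761e+02 4.540000e-02]
yellow [5.776000e-01 2.447000e-01 2.796935e+02 7.990000e-02]
green [ 0.6531  0.1973 16.2118  0.0472]
green [ 0.6509  0.1963 15.5747  0.0334]
green [ 0.6515  0.1967 15.8128  0.0662]
blue [ 0.6207  0.1105 55.3872  0.0605]
blue [6.19600e-01 1.10100e-01 5.75921e+01 3.36000e-02]
blue [6.20200e-01 1.10200e-01 5.71417e+01 5.66000e-02]
```

View pics/dbg.png

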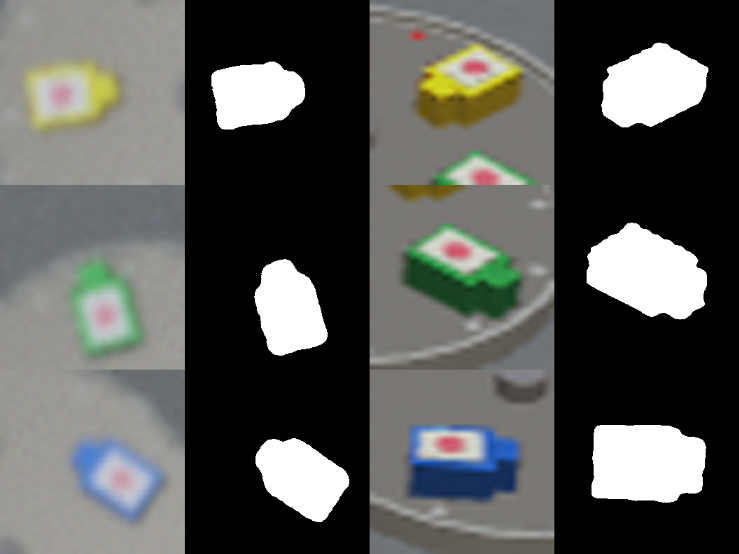

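```bash
python3 - <<'E'
from meas import *
go(.6202,.1103,.16,-33)
E
```

```text
shift [-0.479   0.0264  0.2341] turn [ 1.600e-03  6.039e-01 -2.000e-04] deg 34.6 jaw 327 rel az -43.1
shift [-0.479   0.0264  0.2341] turn [-3.0000e-04 -2.5377e+00 -2.1000e-03] deg 145.4 jaw 147 rel az 136.9
cur jaw 1.6
```

Request:
send_rows:
  motion:
    - [50,-0.03,0,0.015,0,0.06,0]
    - [50,-0.066,0,0.032,0,0.12,0]
    - [50,-0.102,0,0.05,0,0.18,0]
    - [50,-0.138,0,0.067,0,0.24,0]
    - [50,-0.174,0,0.085,0,0.3,0]
    - [50,-0.21,0,0.103,0,0.36,0]
    - [50,-0.246,0,0.12,0,0.42,0]
    - [50,-0.282,0,0.138,0,0.48,0]
    - [50,-0.318,0,0.155,0,0.54,0]
    - [50,-0.354,0,0.173,0,0.604,0]

```text
clock: 7.77
position: [0.5632, -0.0147, 0.187]
ee_rot: [-0.337, 0.622, -0.622, 0.336]
ft_force: [1.4, -0.6, 0.0]
grip_width: 0.499
```

```bash
python3 - <<'E'
from meas import *
st(); go(.6202,.1103,.1,-33)
E
python3 m1.py blue
```

```text
t 7.77 p [ 0.5632 -0.0147  0.187 ] q [-0.3365  0.6221 -0.6218  0.3364] f [ 1.4 -0.6  0. ] g 0.499 j [-0.51  0.24  0.53  1.71 -0.13  1.22 -0.53]
shift [-0.1358  0.087  -0.0207] turn [ 0.0005 -0.0031  0.    ] deg 0.2 jaw 327 rel az -43.1
shift [-0.1358  0.087  -0.0207] turn [-0.0000e+00  3.1385e+00  7.0000e-04] deg 179.8 jaw 147 rel az 136.9
cur jaw -33.18
blue [6.20600e-01 1.10800e-01 5.56231e+01 5.39000e-02]
blue [6.19700e-01 1.10100e-01 5.75946e+01 3.36000e-02]
blue [6.20200e-01 1.10200e-01 5.69743e+01 5.51000e-02]
```

Still in place. Approach and descend to z≈0.1 first.

Request:
send_rows:
  motion:
    - [50,-0.035,0.01,-0.005,0,0,0]
    - [50,-0.07,0.025,-0.01,0,0,0]
    - [50,-0.105,0.045,-0.015,0,0,0]
    - [50,-0.13,0.065,-0.02,0,0,0]
    - [50,-0.136,0.08,-0.021,0,0,0]
    - [50,-0.136,0.086,-0.021,0,0,0]
    - [50,-0.136,0.087,-0.021,0,0,0]
    - [50,-0.136,0.087,-0.021,0,0,0]

```text
clock: 8.53
position: [0.6193, 0.1066, 0.1006]
ee_rot: [0.337, -0.622, 0.622, -0.336]
ft_force: [-0.1, -0.3, 0.6]
grip_width: 0.502
```

```bash
python3 - <<'E'
from meas import *
st(); go(.6202,.1103,.036,-33)
E
```

```text
t 8.53 p [0.6193 0.1066 0.1006] q [ 0.3369 -0.6215  0.6221 -0.3364] f [-0.1 -0.3  0.6] g 0.502 j [-0.59  0.46  0.45  1.62 -0.22  1.1  -0.66]
shift [-0.0036  0.0645 -0.0013] turn [-0.0004 -0.0023  0.001 ] deg 0.1 jaw 327 rel az -43.1
shift [-0.0036  0.0645 -0.0013] turn [-1.5000e-03  3.1392e+00 -6.0000e-04] deg 179.9 jaw 147 rel az 136.9
cur jaw -33.13
```

Request:
send_rows:
  motion:
    - [50,0,0.02,0,0,0,0]
    - [50,0,0.038,0,0,0,0]
    - [50,0,0.038,0,0,0,0]

```text
clock: 8.78
position: [0.6181, 0.107, 0.0607]
ee_rot: [-0.338, 0.622, -0.622, 0.336]
ft_force: [-1.3, -0.2, -0.9]
grip_width: 0.501
```

```bash
python3 - <<'E'
from meas import *
st(); go(.6202,.1103,.036,-33)
E
```

```text
t 8.78 p [0.6181 0.107  0.0607] q [-0.3378  0.6219 -0.6216  0.3358] f [-1.3 -0.2 -0.9] g 0.501 j [-0.58  0.51  0.43  1.65 -0.24  1.04 -0.65]
shift [-0.004   0.0247  0.    ] turn [ 0.0017 -0.002   0.0022] deg 0.2 jaw 327 rel az -43.1
shift [-0.004   0.0247  0.    ] turn [-3.5000e-03  3.1396e+00  2.7000e-03] deg 179.9 jaw 147 rel az 136.9
cur jaw -33.11
```

Request:
send_rows:
  motion:
    - [50,-0.004,0.01,0,0,0,0]
    - [50,-0.004,0.018,0,0,0,0]
    - [50,-0.004,0.022,0,0,0,0]
    - [50,-0.004,0.0247,0,0,0,0]
    - [50,-0.004,0.0247,0,0,0,0]
    - [50,-0.004,0.0247,0,0,0,0]

```text
clock: 9.28
position: [0.6218, 0.1122, 0.0379]
ee_rot: [0.337, -0.621, 0.621, -0.337]
ft_force: [0.5, 0.1, -0.4]
grip_width: 0.502
```

```bash
python3 - <<'E'
from meas import *
st(); go(.6202,.1103,.036,-33)
c=snap("scene"); b=cv2.cvtColor(c["pixels"],cv2.COLOR_RGB2BGR)
cv2.imwrite("pics/s5.png",cv2.resize(b[130:240,300:450],None,fx=5,fy=5,interpolation=cv2.INTER_CUBIC))
E
```

```text
t 9.28 p [0.6218 0.1122 0.0379] q [ 0.3372 -0.6214  0.6215 -0.3375] f [ 0.5  0.1 -0.4] g 0.502 j [-0.58  0.54  0.42  1.66 -0.26  1.   -0.64]
shift [ 0.0024  0.0019 -0.0003] turn [-0.0002 -0.0001 -0.0002] deg 0.0 jaw 327 rel az -43.1
shift [ 0.0024  0.0019 -0.0003] turn [ 4.0000e-04  3.1415e+00 -4.0000e-04] deg 180.0 jaw 147 rel az 136.9
cur jaw -33.01
```

View pics/s5.png

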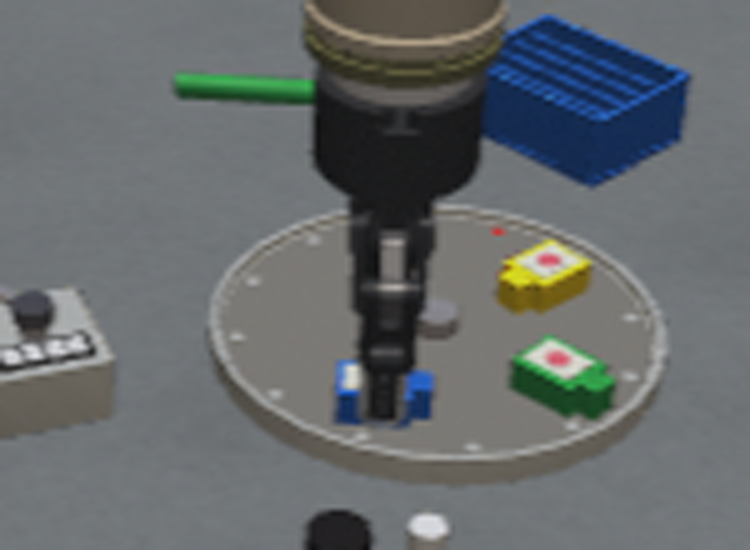

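Request:
send_rows:
  motion:
    - [45,0,0.001,0,0,0,0]
    - [40,0,0.001,0,0,0,0]
    - [36,0,0.001,0,0,0,0]
    - [30,0,0.001,0,0,0,0]
    - [20,0,0.001,0,0,0,0]
    - [20,0,0.001,0,0,0,0]
    - [20,0,0.001,0,0,0,0]
  squeeze: 50

```text
clock: 9.92
position: [0.622, 0.1124, 0.0371]
ee_rot: [0.337, -0.621, 0.621, -0.338]
ft_force: [-0.6, 0.6, 5.3]
grip_width: 0.334
```

```bash
python3 - <<'E'
from meas import *
st(); go(.6202,.1103,.036,-33)
E
```

```text
t 9.92 p [0.622  0.1124 0.0371] q [ 0.3371 -0.6214  0.6214 -0.3377] f [-0.6  0.6  5.3] g 0.334 j [-0.57  0.54  0.42  1.66 -0.26  0.99 -0.64]
shift [ 0.0028  0.0011 -0.0003] turn [-0.0005  0.     -0.0008] deg 0.1 jaw 327 rel az -43.1
shift [ 0.0028  0.0011 -0.0003] turn [-1.2000e-03 -3.1415e+00  8.0000e-04] deg 180.0 jaw 147 rel az 136.9
cur jaw -33.0
```

Request:
send_rows:
  motion:
    - [20,0,-0.004,0,0,0,0]
    - [20,0,-0.012,0,0,0,0]
    - [20,0,-0.025,0,0,0,0]
    - [20,0,-0.045,0,0,0,0]
    - [20,0,-0.065,0,0,0,0]
    - [20,0,-0.075,0,0,0,0]
    - [20,0,-0.08,0,0,0,0]
    - [20,0,-0.08,0,0,0,0]

```text
clock: 10.58
position: [0.6222, 0.1124, 0.118]
ee_rot: [0.337, -0.621, 0.621, -0.338]
ft_force: [1.1, 0.3, -0.2]
grip_width: 0.338
```

```bash
python3 - <<'E'
from meas import *
st(); go(.6414,-.2050,.06,-82)
E
```

```text
t 10.58 p [0.6222 0.1124 0.118 ] q [ 0.3367 -0.6214  0.6215 -0.3381] f [ 1.1  0.3 -0.2] g 0.338 j [-0.6   0.45  0.45  1.6  -0.21  1.14 -0.67]
shift [0.2558 0.0577 0.189 ] turn [-3.000e-04  8.552e-01 -2.100e-03] deg 49.0 jaw 278 rel az -64.3
shift [0.2558 0.0577 0.189 ] turn [-2.6000e-03 -2.2864e+00  4.0000e-04] deg 131.0 jaw 98 rel az 115.7
cur jaw -33.0
```

Request:
send_rows:
  motion:
    - [20,0.015,0,0.011,0,0.05,0]
    - [20,0.04,0,0.03,0,0.14,0]
    - [20,0.068,0,0.05,0,0.24,0]
    - [20,0.096,0,0.071,0,0.34,0]
    - [20,0.124,0,0.092,0,0.44,0]
    - [20,0.152,0,0.113,0,0.54,0]
    - [20,0.18,0,0.133,0,0.64,0]
    - [20,0.21,0,0.155,0,0.74,0]
    - [20,0.24,0,0.177,0,0.83,0]
    - [20,0.256,0,0.189,0,0.855,0]

```text
clock: 11.42
position: [0.6386, -0.2113, 0.1154]
ee_rot: [0.046, -0.705, 0.706, -0.045]
ft_force: [-0.5, -1.1, -0.5]
grip_width: 0.335
```

Request:
send_rows:
  motion:
    - [20,0,0.02,0,0,0,0]
    - [20,0,0.04,0,0,0,0]
    - [20,0,0.058,0,0,0,0]
    - [20,0,0.058,0,0,0,0]
    - [20,0,0.058,0,0,0,0]

```text
clock: 11.83
position: [0.6393, -0.2056, 0.0571]
ee_rot: [-0.05, 0.706, -0.705, 0.048]
ft_force: [-1.0, -0.4, -0.6]
grip_width: 0.331
```

```bash
python3 - <<'E'
from meas import *
st(); go(.6414,-.2050,.0151,-82)
for n in("scene","top"):
    c=snap(n); u,v=px(c,[.61,-.18,.03])[0].astype(int); b=cv2.cvtColor(c["pixels"],cv2.COLOR_RGB2BGR)
    cv2.imwrite(f"pics/p_{n}.png",cv2.resize(b[v-40:v+40,u-40:u+40],(400,400),interpolation=cv2.INTER_CUBIC))
cv2.imwrite("pics/p1.png",np.hstack([cv2.imread("pics/p_scene.png"),cv2.imread("pics/p_top.png")]))
E
```

```text
t 11.83 p [ 0.6393 -0.2056  0.0571] q [-0.0501  0.7056 -0.7052  0.0478] f [-1.  -0.4 -0.6] g 0.331 j [-0.21  0.65  0.65  1.53 -0.42  1.1  -0.9 ]
shift [-0.0023  0.042  -0.0003] turn [ 0.0007 -0.001   0.0032] deg 0.2 jaw 278 rel az -64.3
shift [-0.0023  0.042  -0.0003] turn [-5.1000e-03  3.1406e+00  1.1000e-03] deg 179.9 jaw 98 rel az 115.7
cur jaw -82.06
```

View pics/p1.png

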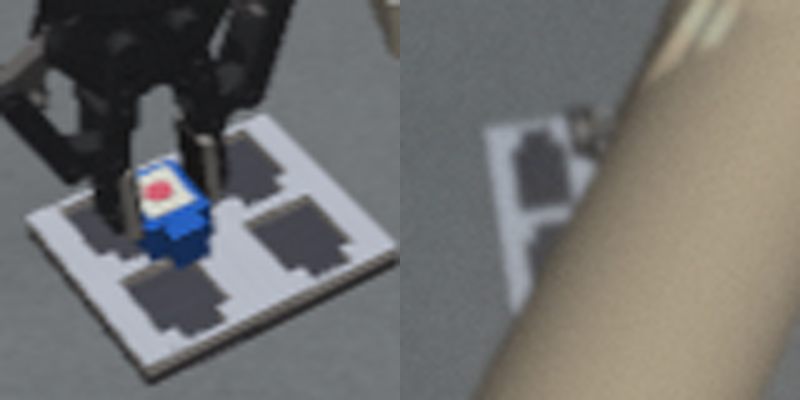

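Request:
send_rows:
  motion:
    - [20,-0.002,0.012,0,0,0,0]
    - [20,-0.002,0.024,0,0,0,0]
    - [20,-0.002,0.03,0,0,0,0]
    - [20,-0.002,0.03,0,0,0,0]
    - [20,-0.002,0.03,0,0,0,0]

```text
clock: 12.35
position: [0.6422, -0.205, 0.0279]
ee_rot: [-0.05, 0.705, -0.705, 0.049]
ft_force: [-0.0, -0.4, 0.1]
grip_width: 0.339
```

```bash
cat > pv.py <<'E'
from meas import *
import sys
a=[float(x) for x in sys.argv[1:5]]
st(); go(*a)
ds=[]
for n in("scene","top"):
    c=snap(n); u,v=px(c,[a[0],a[1],.03])[0].astype(int); b=cv2.cvtColor(c["pixels"],cv2.COLOR_RGB2BGR)
    ds.append(cv2.resize(b[max(v-32,0):v+32,u-32:u+32],(390,390),interpolation=cv2.INTER_CUBIC))
cv2.imwrite("pics/"+sys.argv[5]+".png",np.hstack(ds))
E
python3 pv.py .6414 -.2050 .0151 -82 p2
```

```text
t 12.35 p [ 0.6422 -0.205   0.0279] q [-0.0498  0.7055 -0.7053  0.0489] f [-0.  -0.4  0.1] g 0.339 j [-0.2   0.69  0.63  1.54 -0.45  1.06 -0.89]
shift [ 0.0008  0.0128 -0.0001] turn [0.0004 0.0001 0.0011] deg 0.1 jaw 278.0 rel az -64.3
shift [ 0.0008  0.0128 -0.0001] turn [ 1.8000e-03 -3.1415e+00 -6.0000e-04] deg 180.0 jaw 98.0 rel az 115.7
cur jaw -82.0
```

View pics/p2.png

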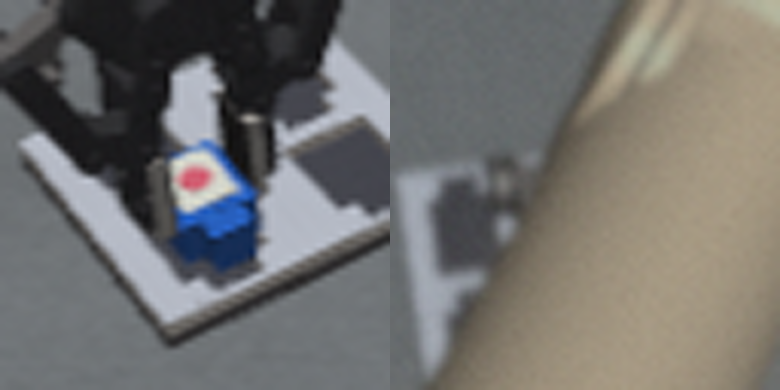

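Request:
send_rows:
  motion:
    - [20,0.001,0.003,0,0,0,0]
    - [20,0.001,0.006,0,0,0,0]
    - [20,0.001,0.009,0,0,0,0]
    - [20,0.001,0.011,0,0,0,0]
    - [20,0.001,0.012,0,0,0,0]
    - [20,0.001,0.013,0,0,0,0]
    - [20,0.001,0.013,0,0,0,0]

```text
clock: 13.03
position: [0.6416, -0.2052, 0.0154]
ee_rot: [-0.049, 0.705, -0.705, 0.049]
ft_force: [1.0, 0.5, 0.7]
grip_width: 0.333
```

```bash
python3 pv.py .6414 -.2050 .0151 -82 p3
```

```text
t 13.03 p [ 0.6416 -0.2052  0.0154] q [-0.0495  0.7054 -0.7053  0.0493] f [1.  0.5 0.7] g 0.333 j [-0.2   0.7   0.62  1.55 -0.45  1.03 -0.88]
shift [ 0.0002  0.0003 -0.0002] turn [0.0001 0.0002 0.0002] deg 0.0 jaw 278.0 rel az -64.3
shift [ 0.0002  0.0003 -0.0002] turn [ 3.0000e-04 -3.1414e+00 -2.0000e-04] deg 180.0 jaw 98.0 rel az 115.7
cur jaw -81.99
```

View pics/p3.png

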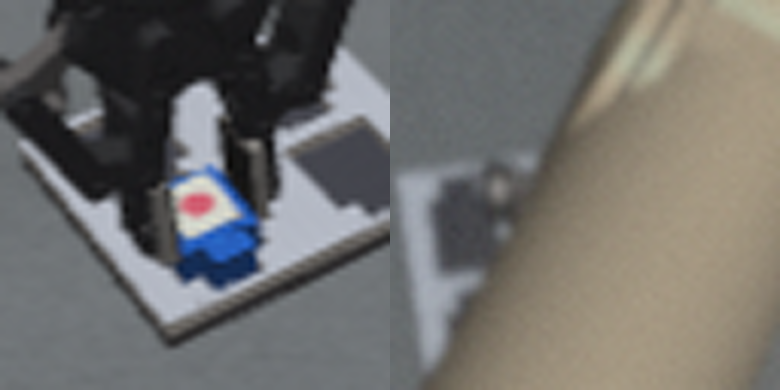

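Request:
send_rows:
  motion:
    - [20,0,0.001,0,0,0,0]
    - [38,0,0.001,0,0,0,0]
    - [46,0,0.001,0,0,0,0]
    - [46,0,0.001,0,0,0,0]
    - [46,0,-0.01,0,0,0,0]
    - [46,0,-0.03,0,0,0,0]
    - [46,0,-0.06,0,0,0,0]
    - [50,0,-0.1,0,0,0,0]
    - [50,0,-0.14,0,0,0,0]

```text
clock: 13.88
position: [0.641, -0.2052, 0.1575]
ee_rot: [-0.05, 0.705, -0.705, 0.049]
ft_force: [0.6, -0.0, 0.6]
grip_width: 0.494
```

```bash
python3 pv.py .6414 -.2050 .0151 -82 p4; sed -i 's/^    r=blockfit.*/    r=blockfit([t,s],k)/' m1.py; python3 m1.py yellow green
python3 - <<'E'
from meas import *
s=snap("scene")
blockfit([s],"blue",z0=.006,ctr=(.6386,-.2054,.05))
E
```

```text
t 13.88 p [ 0.641  -0.2052  0.1575] q [-0.0496  0.7054 -0.7054  0.0489] f [ 0.6 -0.   0.6] g 0.494 j [-0.24  0.56  0.7   1.44 -0.37  1.27 -0.94]
shift [-0.0006  0.1424 -0.0002] turn [ 0.0001 -0.0003  0.0011] deg 0.1 jaw 278.0 rel az -64.3
shift [-0.0006  0.1424 -0.0002] turn [-1.7000e-03  3.1413e+00  2.0000e-04] deg 180.0 jaw 98.0 rel az 115.7
cur jaw -82.01
yellow [5.778000e-01 2.447000e-01 2.792309e+02 7.850000e-02]
yellow [5.755000e-01 2.444000e-01 2.807861e+02 4.000000e-02]
yellow [5.768000e-01 2.446000e-01 2.802557e+02 8.140000e-02]
green [ 0.653   0.1981 16.2035  0.046 ]
green [ 0.651   0.197  15.4588  0.027 ]
green [ 0.6513  0.1973 15.424   0.062 ]
blue [ 0.6335 -0.2053  7.1484  0.2899]
```

View pics/p4.png

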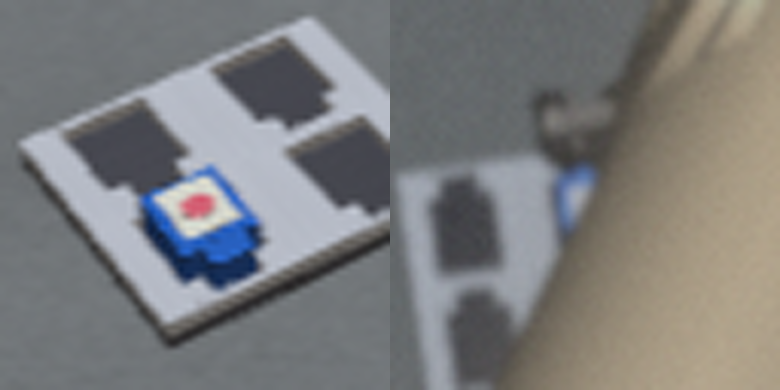

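```bash
python3 - <<'E'
from meas import *
go(.6519,.1973,.1,-74.4)
E
```

```text
shift [-0.0663  0.0561 -0.397 ] turn [ 0.0003 -0.1324 -0.0005] deg 7.6 jaw 285.6 rel az -91.2
shift [-0.0663  0.0561 -0.397 ] turn [8.0000e-04 3.0092e+00 4.0000e-04] deg 172.4 jaw 105.6 rel az 88.8
cur jaw -81.99
```

Request:
send_rows:
  motion:
    - [50,-0.005,0,-0.03,0,-0.02,0]
    - [50,-0.012,0,-0.07,0,-0.04,0]
    - [50,-0.019,0,-0.11,0,-0.06,0]
    - [50,-0.025,0,-0.15,0,-0.08,0]
    - [50,-0.032,0,-0.19,0,-0.1,0]
    - [50,-0.039,0,-0.23,0,-0.12,0]
    - [50,-0.045,0,-0.27,0,-0.132,0]
    - [50,-0.052,0,-0.31,0,-0.132,0]
    - [50,-0.059,0,-0.35,0,-0.132,0]
    - [50,-0.065,0,-0.385,0,-0.132,0]

```text
clock: 14.97
position: [0.6511, 0.1883, 0.1541]
ee_rot: [-0.097, 0.701, -0.7, 0.096]
ft_force: [-0.5, 0.1, 0.3]
grip_width: 0.495
```

Request:
send_rows:
  motion:
    - [50,-0.001,0.015,-0.012,0,0,0]
    - [50,-0.001,0.035,-0.012,0,0,0]
    - [50,-0.001,0.05,-0.012,0,0,0]
    - [50,-0.001,0.056,-0.012,0,0,0]
    - [50,-0.001,0.056,-0.012,0,0,0]
    - [50,-0.001,0.056,-0.012,0,0,0]

```text
clock: 15.47
position: [0.65, 0.1965, 0.0994]
ee_rot: [0.096, -0.7, 0.701, -0.095]
ft_force: [-0.2, -0.3, 0.5]
grip_width: 0.503
```

```bash
python3 pv.py .6519 .1973 .036 -74.4 g1;python3 m1.py yellow green
```

```text
t 15.47 p [0.65   0.1965 0.0994] q [ 0.0959 -0.7005  0.7008 -0.0953] f [-0.2 -0.3  0.5] g 0.503 j [-0.76  0.6   0.57  1.48 -0.34  1.17 -1.43]
shift [-0.0022  0.0634 -0.0003] turn [-0.0003 -0.001   0.001 ] deg 0.1 jaw 285.6 rel az -91.2
shift [-0.0022  0.0634 -0.0003] turn [-1.5000e-03  3.1406e+00 -5.0000e-04] deg 179.9 jaw 105.6 rel az 88.8
cur jaw -74.46
yellow [5.749000e-01 2.449000e-01 2.818009e+02 3.170000e-01]
green [ 0.651   0.197  15.5357  0.028 ]
```

View pics/g1.png

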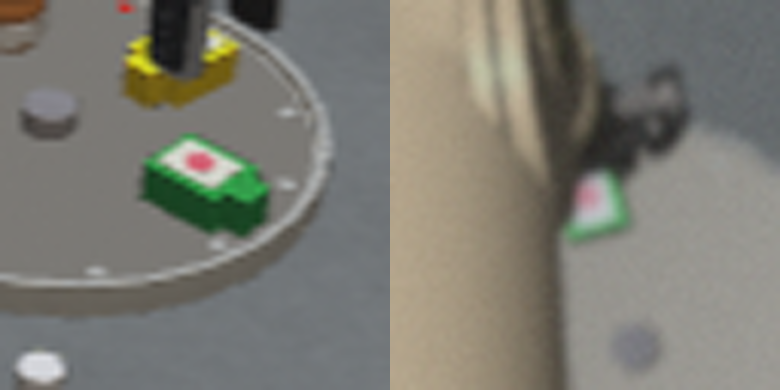

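Request:
send_rows:
  motion:
    - [50,-0.001,0.015,0,0,0,0]
    - [50,-0.001,0.033,0,0,0,0]
    - [50,-0.001,0.047,0,0,0,0]
    - [50,-0.001,0.057,0,0,0,0]
    - [50,-0.001,0.062,0,0,0,0]
    - [50,-0.001,0.063,0,0,0,0]
    - [50,-0.001,0.063,0,0,0,0]

```text
clock: 16.25
position: [0.6512, 0.1971, 0.0366]
ee_rot: [0.096, -0.701, 0.701, -0.096]
ft_force: [-0.2, -0.1, 0.0]
grip_width: 0.5
```

```bash
python3 pv.py .6519 .1973 .036 -74.4 g2
```

```text
t 16.25 p [0.6512 0.1971 0.0366] q [ 0.0958 -0.7005  0.7006 -0.0958] f [-0.2 -0.1  0. ] g 0.5 j [-0.74  0.67  0.54  1.52 -0.37  1.06 -1.41]
shift [-0.0007  0.0006  0.    ] turn [-0.0001 -0.0005  0.    ] deg 0.0 jaw 285.6 rel az -91.2
shift [-0.0007  0.0006  0.    ] turn [-1.0000e-04  3.1411e+00 -2.0000e-04] deg 180.0 jaw 105.6 rel az 88.8
cur jaw -74.43
```

View pics/g2.png

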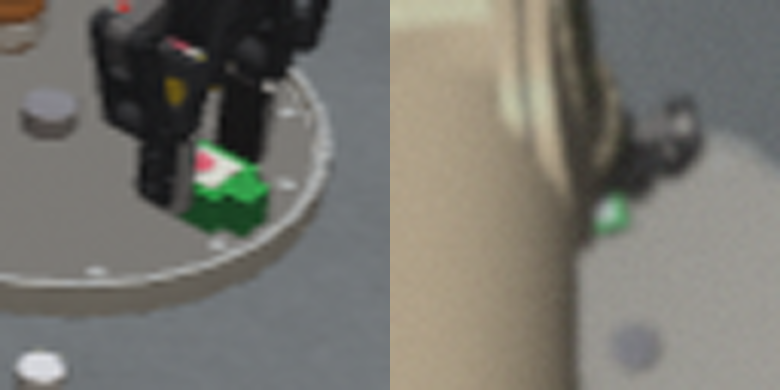

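Request:
send_rows:
  motion:
    - [45,0,0,0,0,0,0]
    - [40,0,0,0,0,0,0]
    - [36,0,0,0,0,0,0]
    - [30,0,0,0,0,0,0]
    - [20,0,0,0,0,0,0]
    - [20,0,0,0,0,0,0]
    - [20,0,0,0,0,0,0]

```text
clock: 16.93
position: [0.6515, 0.1973, 0.0373]
ee_rot: [-0.095, 0.701, -0.7, 0.096]
ft_force: [-0.8, -0.4, 6.3]
grip_width: 0.334
```

Request:
send_rows:
  motion:
    - [20,0,-0.004,0,0,0,0]
    - [20,0,-0.012,0,0,0,0]
    - [20,0,-0.025,0,0,0,0]
    - [20,0,-0.045,0,0,0,0]
    - [20,0,-0.065,0,0,0,0]
    - [20,0,-0.075,0,0,0,0]
    - [20,0,-0.08,0,0,0,0]
    - [20,0,-0.08,0,0,0,0]

```text
clock: 17.6
position: [0.6516, 0.1974, 0.118]
ee_rot: [-0.095, 0.701, -0.7, 0.096]
ft_force: [0.0, 0.0, -0.3]
grip_width: 0.331
```

```bash
python3 - <<'E'
from meas import *
st(); go(.6300,-.1440,.06,-82)
E
```

```text
t 17.6 p [0.6516 0.1974 0.118 ] q [-0.0951  0.7008 -0.7003  0.0965] f [ 0.   0.  -0.3] g 0.331 j [-0.76  0.58  0.58  1.46 -0.33  1.2  -1.44]
shift [0.1126 0.0576 0.3231] turn [ 0.0006  0.1322 -0.002 ] deg 7.6 jaw 278 rel az -69.1
shift [0.1126 0.0576 0.3231] turn [-2.9000e-03 -3.0094e+00 -9.0000e-04] deg 172.4 jaw 98 rel az 110.9
cur jaw -74.42
```

Request:
send_rows:
  motion:
    - [20,0.006,0,0.015,0,0.01,0]
    - [20,0.016,0,0.045,0,0.03,0]
    - [20,0.028,0,0.08,0,0.05,0]
    - [20,0.04,0,0.115,0,0.07,0]
    - [20,0.052,0,0.15,0,0.09,0]
    - [20,0.065,0,0.187,0,0.11,0]
    - [20,0.078,0,0.224,0,0.132,0]
    - [20,0.091,0,0.261,0,0.132,0]
    - [20,0.104,0,0.298,0,0.132,0]
    - [20,0.111,0,0.318,0,0.132,0]

```text
clock: 18.43
position: [0.627, -0.1454, 0.1157]
ee_rot: [0.048, -0.705, 0.706, -0.047]
ft_force: [0.2, -0.8, 0.3]
grip_width: 0.331
```

Request:
send_rows:
  motion:
    - [20,0.0015,0.02,0.005,0,0,0]
    - [20,0.0015,0.04,0.005,0,0,0]
    - [20,0.0015,0.058,0.005,0,0,0]
    - [20,0.0015,0.07,0.005,0,0,0]
    - [20,0.0015,0.082,0.005,0,0,0]
    - [20,0.0015,0.088,0.005,0,0,0]
    - [20,0.0015,0.088,0.005,0,0,0]
    - [20,0.0015,0.088,0.005,0,0,0]

```text
clock: 19.1
position: [0.6288, -0.1442, 0.0288]
ee_rot: [0.049, -0.705, 0.705, -0.049]
ft_force: [-0.0, -0.1, 0.3]
grip_width: 0.336
```

```bash
python3 pv.py .63 -.144 .0153 -82 g3
```

```text
t 19.1 p [ 0.6288 -0.1442  0.0288] q [ 0.0494 -0.7053  0.7054 -0.0494] f [-0.  -0.1  0.3] g 0.336 j [-0.31  0.63  0.63  1.63 -0.42  1.02 -0.98]
shift [-0.0012  0.0135 -0.    ] turn [-0.0001  0.0002 -0.    ] deg 0.0 jaw 278.0 rel az -69.1
shift [-0.0012  0.0135 -0.    ] turn [-1.0000e-04 -3.1414e+00  2.0000e-04] deg 180.0 jaw 98.0 rel az 110.9
cur jaw -81.99
```

View pics/g3.png

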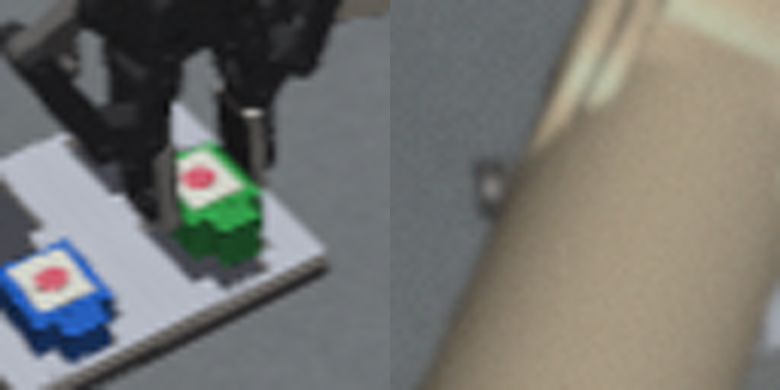

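Request:
send_rows:
  motion:
    - [20,-0.001,0.003,0,0,0,0]
    - [20,-0.001,0.006,0,0,0,0]
    - [20,-0.001,0.009,0,0,0,0]
    - [20,-0.001,0.011,0,0,0,0]
    - [20,-0.001,0.012,0,0,0,0]
    - [20,-0.001,0.0135,0,0,0,0]
    - [20,-0.001,0.0135,0,0,0,0]

```text
clock: 19.78
position: [0.6298, -0.144, 0.0154]
ee_rot: [-0.049, 0.705, -0.705, 0.049]
ft_force: [-1.4, 0.0, 2.9]
grip_width: 0.329
```

```bash
python3 pv.py .63 -.144 .0153 -82 g4
```

```text
t 19.78 p [ 0.6298 -0.144   0.0154] q [-0.0493  0.7055 -0.7053  0.0494] f [-1.4  0.   2.9] g 0.329 j [-0.3   0.65  0.62  1.63 -0.43  1.   -0.97]
shift [-0.0002  0.0001  0.    ] turn [ 0.0002  0.0001 -0.0001] deg 0.0 jaw 278.0 rel az -69.1
shift [-0.0002  0.0001  0.    ] turn [-2.0000e-04 -3.1415e+00 -3.0000e-04] deg 180.0 jaw 98.0 rel az 110.9
cur jaw -81.99
```

View pics/g4.png

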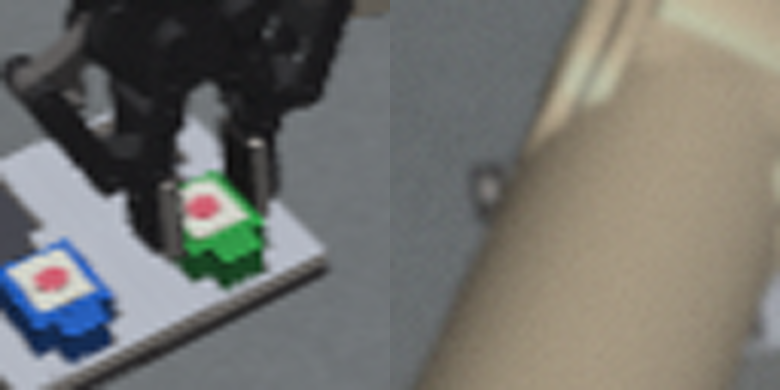

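Seated. Release and rise, then measure yellow.

Request:
send_rows:
  motion:
    - [20,0,0.001,0,0,0,0]
    - [38,0,0.001,0,0,0,0]
    - [46,0,0.001,0,0,0,0]
    - [46,0,0.001,0,0,0,0]
    - [46,0,-0.01,0,0,0,0]
    - [46,0,-0.03,0,0,0,0]
    - [46,0,-0.06,0,0,0,0]
    - [50,0,-0.1,0,0,0,0]
    - [50,0,-0.14,0,0,0,0]

```text
clock: 20.63
position: [0.629, -0.1441, 0.1568]
ee_rot: [0.05, -0.705, 0.705, -0.049]
ft_force: [1.5, -0.2, 0.7]
grip_width: 0.497
```

```bash
python3 pv.py .605 -.18 .16 -82 g5; python3 m1.py yellow; python3 - <<'E'
from meas import *
go(.5768,.2446,.16,10.2)
t=snap("top","top5.png"); W=world(t)
m=(W[...,2]>.07)&(W[...,2]<.085)&(np.hypot(W[...,0]-.577,W[...,1]-.173)<.11)
print("jar",W[m].mean(0))
E
```

```text
t 20.63 p [ 0.629  -0.1441  0.1568] q [ 0.0496 -0.7054  0.7054 -0.0488] f [ 1.5 -0.2  0.7] g 0.497 j [-0.36  0.5   0.7   1.53 -0.33  1.24 -1.04]
shift [ 0.0288 -0.0031  0.0323] turn [ 0.     -0.0003  0.0012] deg 0.1 jaw 278.0 rel az -65.4
shift [ 0.0288 -0.0031  0.0323] turn [-1.9000e-03  3.1413e+00  0.0000e+00] deg 180.0 jaw 98.0 rel az 114.6
cur jaw -82.02
yellow [5.773000e-01 2.448000e-01 2.797835e+02 6.580000e-02]
yellow [5.749000e-01 2.446000e-01 2.818775e+02 4.360000e-02]
yellow [5.768000e-01 2.448000e-01 2.797993e+02 8.620000e-02]
shift [-0.0011 -0.0032 -0.3924] turn [-0.0026 -1.6091 -0.002 ] deg 92.2 jaw 10.2 rel az -12.8
shift [-0.0011 -0.0032 -0.3924] turn [ 0.002   1.5325 -0.0026] deg 87.8 jaw 190.2 rel az 167.2
cur jaw -81.99
jar [0.50977982 0.19713752 0.07839234]
```

View pics/g5.png

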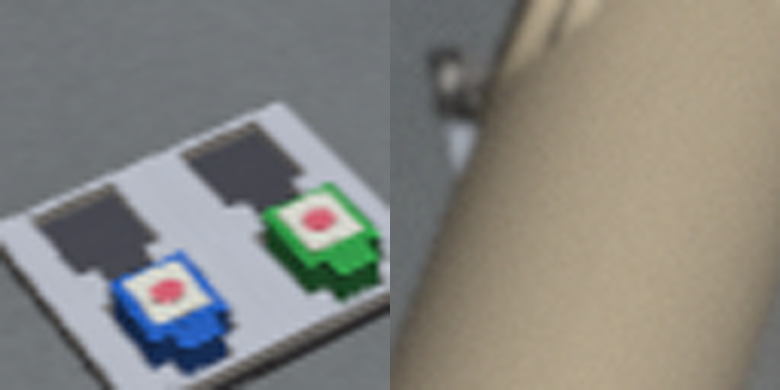

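Request:
send_rows:
  motion:
    - [50,0,0,-0.02,0,-0.1,0]
    - [50,0,0,-0.05,0,-0.22,0]
    - [50,0,0,-0.08,0,-0.34,0]
    - [50,0,0,-0.11,0,-0.46,0]
    - [50,0,0,-0.14,0,-0.58,0]
    - [50,0,0,-0.17,0,-0.7,0]
    - [50,0,0,-0.2,0,-0.82,0]
    - [50,0,0,-0.23,0,-0.94,0]
    - [50,0,0,-0.26,0,-1.06,0]
    - [50,0,0,-0.29,0,-1.18,0]

```text
clock: 21.72
position: [0.5881, 0.1445, 0.1537]
ee_rot: [-0.436, 0.558, -0.557, 0.434]
ft_force: [1.0, -0.8, 0.4]
grip_width: 0.498
```

```bash
python3 - <<'E'
from meas import *
st();go(.5765,.2447,.1,10.2)
E
```

```text
t 21.72 p [0.5881 0.1445 0.1537] q [-0.436   0.5576 -0.557   0.4344] f [ 1.  -0.8  0.4] g 0.498 j [-0.64  0.36  0.4   1.63 -0.15  1.19 -0.45]
shift [-0.0945  0.0537 -0.0354] turn [ 0.0023 -0.4229  0.0009] deg 24.2 jaw 10.2 rel az -12.8
shift [-0.0945  0.0537 -0.0354] turn [-1.2000e-03  2.7187e+00  3.1000e-03] deg 155.8 jaw 190.2 rel az 167.2
cur jaw -14.03
```

Request:
send_rows:
  motion:
    - [50,-0.022,0,-0.008,0,-0.1,0]
    - [50,-0.045,0,-0.017,0,-0.2,0]
    - [50,-0.068,0.01,-0.026,0,-0.3,0]
    - [50,-0.09,0.03,-0.034,0,-0.4,0]
    - [50,-0.0945,0.045,-0.0354,0,-0.423,0]
    - [50,-0.0945,0.053,-0.0354,0,-0.423,0]
    - [50,-0.0945,0.053,-0.0354,0,-0.423,0]
    - [50,-0.0945,0.053,-0.0354,0,-0.423,0]

```text
clock: 22.38
position: [0.5785, 0.2418, 0.1016]
ee_rot: [0.541, -0.456, 0.456, -0.54]
ft_force: [-0.2, -0.2, 0.3]
grip_width: 0.499
```

```bash
python3 pv.py .5765 .2447 .036 10.2 y1; python3 m1.py yellow
```

```text
t 22.38 p [0.5785 0.2418 0.1016] q [ 0.5411 -0.456   0.456  -0.5398] f [-0.2 -0.2  0.3] g 0.499 j [-0.69  0.44  0.29  1.62 -0.13  1.1  -0.2 ]
shift [-0.0032  0.0656 -0.0014] turn [ 0.0014 -0.009   0.0013] deg 0.5 jaw 10.2 rel az -12.8
shift [-0.0032  0.0656 -0.0014] turn [-2.0000e-03  3.1326e+00  2.2000e-03] deg 179.5 jaw 190.2 rel az 167.2
cur jaw 9.69
yellow [5.528000e-01 2.619000e-01 3.598653e+02 6.321000e-01]
yellow [5.749000e-01 2.447000e-01 2.821556e+02 4.290000e-02]
yellow [5.749000e-01 2.447000e-01 2.821437e+02 3.687000e-01]
```

View pics/y1.png

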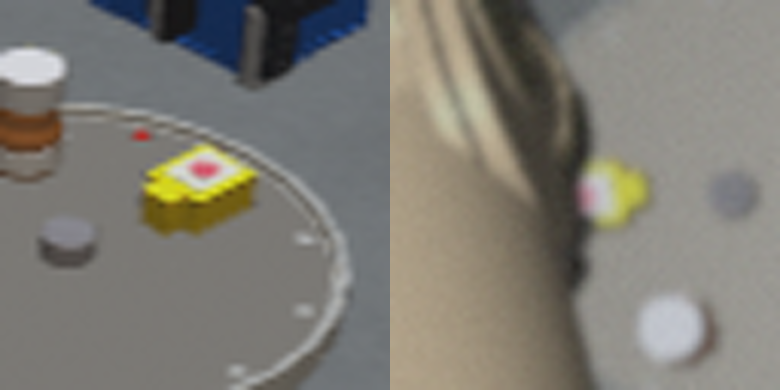

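Request:
send_rows:
  motion:
    - [50,-0.0015,0.015,-0.001,0,-0.012,0]
    - [50,-0.0015,0.033,-0.001,0,-0.012,0]
    - [50,-0.0015,0.047,-0.001,0,-0.012,0]
    - [50,-0.0015,0.057,-0.001,0,-0.012,0]
    - [50,-0.0015,0.063,-0.001,0,-0.012,0]
    - [50,-0.0015,0.065,-0.001,0,-0.012,0]
    - [50,-0.0015,0.065,-0.001,0,-0.012,0]

```text
clock: 23.17
position: [0.5775, 0.2447, 0.0373]
ee_rot: [-0.544, 0.452, -0.452, 0.544]
ft_force: [-0.1, 0.2, -0.6]
grip_width: 0.498
```

```bash
python3 pv.py .5765 .2447 .036 10.5 y2
```

```text
t 23.17 p [0.5775 0.2447 0.0373] q [-0.5437  0.452  -0.4521  0.5438] f [-0.1  0.2 -0.6] g 0.498 j [-0.68  0.51  0.27  1.66 -0.16  0.98 -0.18]
shift [-0.0001  0.0013 -0.0009] turn [-0.0002  0.0004 -0.    ] deg 0.0 jaw 10.5 rel az -12.5
shift [-0.0001  0.0013 -0.0009] turn [-1.0000e-04 -3.1412e+00  3.0000e-04] deg 180.0 jaw 190.5 rel az 167.5
cur jaw 10.52
```

View pics/y2.png

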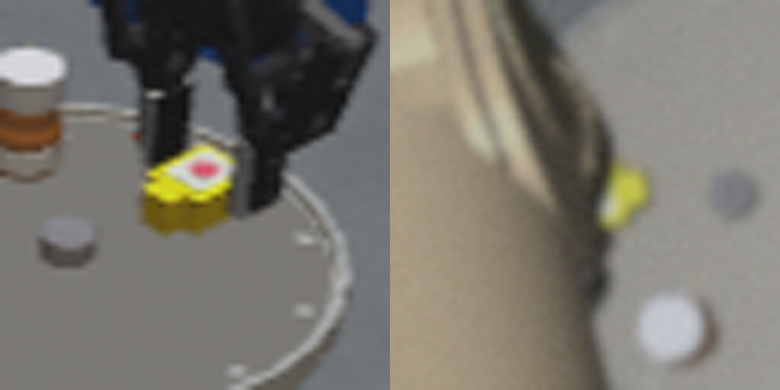

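Request:
send_rows:
  motion:
    - [45,0,0.001,0,0,0,0]
    - [40,0,0.001,0,0,0,0]
    - [36,0,0.001,0,0,0,0]
    - [30,0,0.001,0,0,0,0]
    - [20,0,0.001,0,0,0,0]
    - [20,0,0.001,0,0,0,0]
    - [20,0,0.001,0,0,0,0]

```text
clock: 23.85
position: [0.5777, 0.245, 0.0367]
ee_rot: [-0.543, 0.452, -0.452, 0.544]
ft_force: [-0.4, 0.8, 4.8]
grip_width: 0.333
```

Request:
send_rows:
  motion:
    - [20,0,-0.004,0,0,0,0]
    - [20,0,-0.012,0,0,0,0]
    - [20,0,-0.025,0,0,0,0]
    - [20,0,-0.045,0,0,0,0]
    - [20,0,-0.065,0,0,0,0]
    - [20,0,-0.08,0,0,0,0]
    - [20,0,-0.09,0,0,0,0]
    - [20,0,-0.09,0,0,0,0]

```text
clock: 24.52
position: [0.5785, 0.2454, 0.1293]
ee_rot: [-0.542, 0.451, -0.452, 0.545]
ft_force: [0.2, 0.5, -0.3]
grip_width: 0.336
```

```bash
python3 pv.py .5726 -.1520 .1 98 y3
```

```text
t 24.52 p [0.5785 0.2454 0.1293] q [-0.5424  0.4515 -0.4525  0.5452] f [ 0.2  0.5 -0.3] g 0.336 j [-0.7   0.41  0.29  1.59 -0.13  1.15 -0.2 ]
shift [ 0.3896  0.0284 -0.0786] turn [-0.0044 -1.5266  0.0018] deg 87.5 jaw 98.0 rel az 112.9
shift [ 0.3896  0.0284 -0.0786] turn [-0.0019  1.615  -0.0044] deg 92.5 jaw 278.0 rel az -67.1
cur jaw 10.53
```

Request:
send_rows:
  motion:
    - [20,0.012,0,-0.002,0,-0.05,0]
    - [20,0.04,0,-0.008,0,-0.15,0]
    - [20,0.068,0,-0.014,0,-0.26,0]
    - [20,0.096,0,-0.019,0,-0.37,0]
    - [20,0.124,0,-0.025,0,-0.48,0]
    - [20,0.152,0,-0.031,0,-0.59,0]
    - [20,0.18,0,-0.036,0,-0.7,0]
    - [20,0.208,0,-0.042,0,-0.81,0]
    - [20,0.236,0,-0.048,0,-0.92,0]
    - [20,0.264,0,-0.053,0,-1.03,0]

```text
clock: 25.45
position: [0.5723, -0.0258, 0.1248]
ee_rot: [0.696, -0.124, 0.123, -0.696]
ft_force: [1.0, -0.0, -0.1]
grip_width: 0.334
```

```bash
python3 pv.py .5726 -.1520 .1 98 y3
```

```text
t 25.45 p [ 0.5723 -0.0258  0.1248] q [ 0.6964 -0.1243  0.1228 -0.6961] f [ 1.  -0.  -0.1] g 0.334 j [-0.25  0.3   0.25  1.74 -0.08  1.11  1.25]
shift [ 0.0437  0.0248 -0.1184] turn [ 3.000e-04 -4.909e-01 -2.200e-03] deg 28.1 jaw 98.0 rel az 112.9
shift [ 0.0437  0.0248 -0.1184] turn [3.0000e-03 2.6506e+00 4.0000e-04] deg 151.9 jaw 278.0 rel az -67.1
cur jaw 69.87
```

Request:
send_rows:
  motion:
    - [20,0.01,0,-0.027,0,-0.11,0]
    - [20,0.02,0,-0.054,0,-0.22,0]
    - [20,0.03,0,-0.081,0,-0.33,0]
    - [20,0.04,0,-0.108,0,-0.44,0]
    - [20,0.0437,0.005,-0.1184,0,-0.491,0]
    - [20,0.0437,0.015,-0.1184,0,-0.491,0]
    - [20,0.0437,0.035,-0.1184,0,-0.491,0]
    - [20,0.0437,0.055,-0.1184,0,-0.491,0]
    - [20,0.0437,0.065,-0.1184,0,-0.491,0]
    - [20,0.0437,0.065,-0.1184,0,-0.491,0]

```text
clock: 26.38
position: [0.5711, -0.1488, 0.0577]
ee_rot: [-0.705, -0.045, 0.049, 0.706]
ft_force: [0.4, -0.3, -0.8]
grip_width: 0.331
```

```bash
python3 pv.py .5726 -.1520 .0147 98 y4
```

```text
t 26.38 p [ 0.5711 -0.1488  0.0577] q [-0.7049 -0.0455  0.0494  0.7061] f [ 0.4 -0.3 -0.8] g 0.331 j [-0.01  0.42  0.23  1.75 -0.11  0.99  1.97]
shift [ 0.0013  0.043  -0.0035] turn [-0.0021 -0.0054 -0.0054] deg 0.5 jaw 98.0 rel az 112.9
shift [ 0.0013  0.043  -0.0035] turn [ 0.0084  3.1362 -0.0033] deg 179.7 jaw 278.0 rel az -67.1
cur jaw 97.69
```

View pics/y4.png

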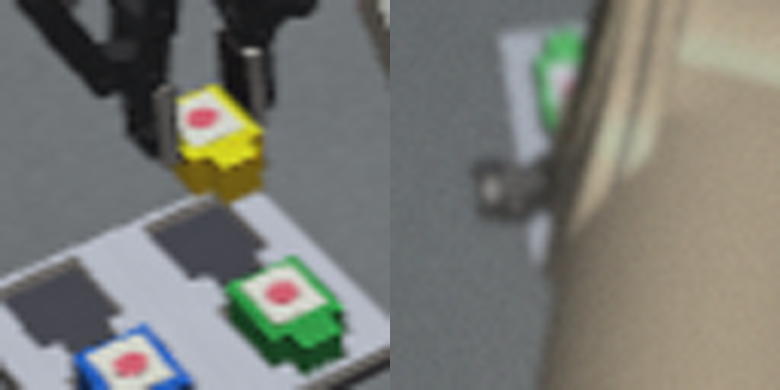

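Request:
send_rows:
  motion:
    - [20,0.001,0.01,-0.002,0,-0.004,0]
    - [20,0.001,0.02,-0.002,0,-0.004,0]
    - [20,0.001,0.027,-0.002,0,-0.004,0]
    - [20,0.001,0.027,-0.002,0,-0.004,0]
    - [20,0.001,0.027,-0.002,0,-0.004,0]
    - [20,0.001,0.027,-0.002,0,-0.004,0]

```text
clock: 26.98
position: [0.5745, -0.1525, 0.0343]
ee_rot: [-0.705, -0.049, 0.049, 0.705]
ft_force: [0.7, -0.3, -0.3]
grip_width: 0.331
```

```bash
python3 pv.py .5726 -.1520 .0147 98 y5
```

```text
t 26.98 p [ 0.5745 -0.1525  0.0343] q [-0.7054 -0.0489  0.0487  0.7054] f [ 0.7 -0.3 -0.3] g 0.331 j [ 0.    0.45  0.22  1.76 -0.12  0.95  1.98]
shift [-0.0018  0.0196  0.0007] turn [ 0.     -0.0015  0.0002] deg 0.1 jaw 98.0 rel az 112.9
shift [-0.0018  0.0196  0.0007] turn [-4.0000e-04  3.1401e+00  0.0000e+00] deg 179.9 jaw 278.0 rel az -67.1
cur jaw 97.91
```

View pics/y5.png

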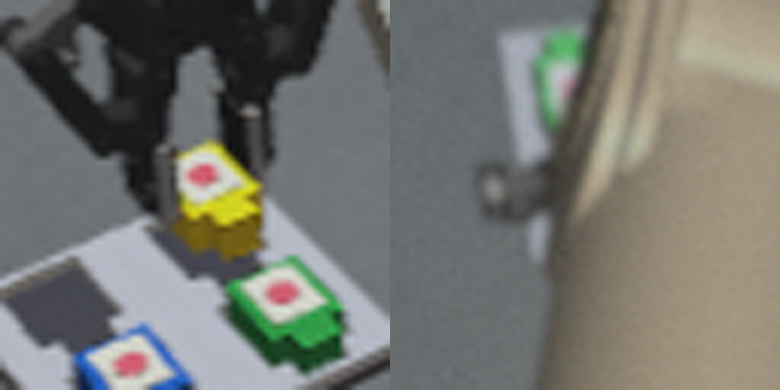

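Request:
send_rows:
  motion:
    - [20,-0.0015,0.004,0.0005,0,-0.001,0]
    - [20,-0.0015,0.007,0.0005,0,-0.001,0]
    - [20,-0.0015,0.007,0.0005,0,-0.001,0]
    - [20,-0.0015,0.01,0.0005,0,-0.001,0]
    - [20,-0.0015,0.013,0.0005,0,-0.001,0]
    - [20,-0.0015,0.016,0.0005,0,-0.001,0]
    - [20,-0.0015,0.018,0.0005,0,-0.001,0]
    - [20,-0.0015,0.0195,0.0005,0,-0.001,0]
    - [20,-0.0015,0.0195,0.0005,0,-0.001,0]

```text
clock: 27.83
position: [0.5742, -0.1531, 0.0168]
ee_rot: [0.706, 0.05, -0.048, -0.705]
ft_force: [-4.2, -0.6, 19.7]
grip_width: 0.332
```

```bash
python3 pv.py .5726 -.1520 .0147 98 y6
```

```text
t 27.83 p [ 0.5742 -0.1531  0.0168] q [ 0.7057  0.0501 -0.0478 -0.7051] f [-4.2 -0.6 19.7] g 0.332 j [ 0.    0.48  0.22  1.77 -0.13  0.91  1.99]
shift [-0.0014  0.0021  0.0013] turn [ 0.0011 -0.001   0.0032] deg 0.2 jaw 98.0 rel az 112.9
shift [-0.0014  0.0021  0.0013] turn [-5.0000e-03  3.1405e+00  1.7000e-03] deg 179.9 jaw 278.0 rel az -67.1
cur jaw 97.94
```

View pics/y6.png

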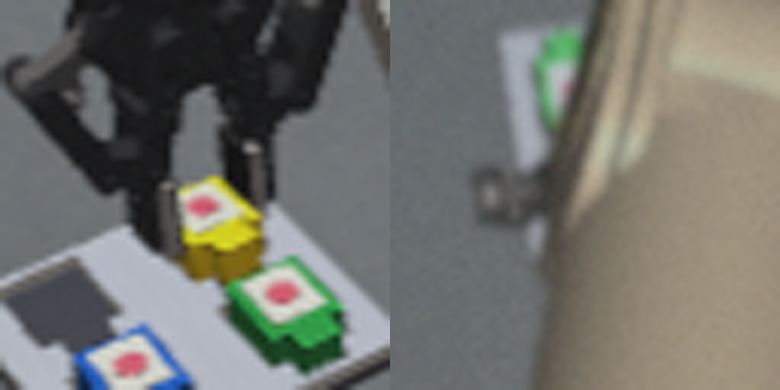

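```bash
cat > tops.py <<'E'
from meas import *
s=snap("scene"); W=world(s); hsv=cv2.cvtColor(s["pixels"],cv2.COLOR_RGB2HSV)
for n,p in dict(A=(.630,-.144),B=(.6386,-.2054),C=(.5726,-.152),D=(.5812,-.2134)).items():
    d=np.hypot(W[...,0]-p[0],W[...,1]-p[1])
    m=(d<.012)&(W[...,2]<.05)
    red=(d<.03)&(W[...,2]<.06)&(W[...,2]>.015)&(hsv[...,1]>80)&((hsv[...,0]<8)|(hsv[...,0]>168))
    print(n,m.sum(),np.round(np.nanpercentile(W[m][:,2],[25,50,75]),4) if m.any() else None,"red centre",W[red].mean(0).round(4) if red.any() else None,red.sum())
E
python3 tops.py
```

```text
A 65 [0.0232 0.0241 0.0251] red centre [ 0.6284 -0.1429  0.0245] 15
B 69 [0.0232 0.024  0.0247] red centre [ 0.6367 -0.2044  0.0244] 14
C 45 [0.0272 0.0281 0.0288] red centre [ 0.5728 -0.1521  0.0281] 9
D 59 [0.0044 0.0052 0.0061] red centre None 0
```

Request:
send_rows:
  motion:
    - [20,-0.001,-0.004,0.001,0,0,0]
    - [20,-0.001,-0.008,0.001,0,0,0]
    - [20,-0.001,-0.01,0.001,0,0,0]
    - [20,-0.001,-0.01,0.001,0,0,0]
    - [20,-0.001,-0.01,0.001,0,0,0]

```text
clock: 28.4
position: [0.5715, -0.1512, 0.0243]
ee_rot: [-0.705, -0.049, 0.049, 0.705]
ft_force: [0.4, 0.8, 0.3]
grip_width: 0.339
```

```bash
python3 pv.py .5722 -.1521 .0167 98 y7; python3 tops.py
```

```text
t 28.4 p [ 0.5715 -0.1512  0.0243] q [-0.7053 -0.0491  0.0493  0.7055] f [0.4 0.8 0.3] g 0.339 j [ 0.    0.46  0.22  1.77 -0.12  0.93  1.98]
shift [ 0.0006  0.0076 -0.001 ] turn [-0.0002 -0.0004 -0.0003] deg 0.0 jaw 98.0 rel az 112.9
shift [ 0.0006  0.0076 -0.001 ] turn [ 4.0000e-04  3.1412e+00 -3.0000e-04] deg 180.0 jaw 278.0 rel az -67.1
cur jaw 97.98
A 62 [0.0235 0.0241 0.025 ] red centre [ 0.6285 -0.143   0.0247] 15
B 70 [0.0236 0.0242 0.0252] red centre [ 0.6374 -0.2045  0.0248] 15
C 60 [0.0266 0.0349 0.0362] red centre [ 0.5702 -0.1507  0.0356] 11
D 61 [0.0046 0.0054 0.0061] red centre None 0
```

View pics/y7.png

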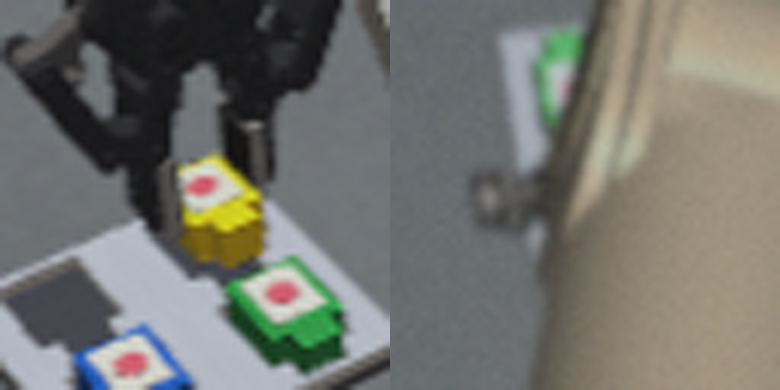

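Request:
send_rows:
  motion:
    - [20,0.0005,0.003,-0.0003,0,0,0]
    - [20,0.0005,0.005,-0.0003,0,0,0]
    - [20,0.0005,0.007,-0.0003,0,0,0]
    - [20,0.0005,0.0085,-0.0003,0,0,0]
    - [20,0.0005,0.0095,-0.0003,0,0,0]
    - [20,0.0005,0.0105,-0.0003,0,0,0]
    - [20,0.0005,0.0105,-0.0003,0,0,0]

```text
clock: 29.13
position: [0.5726, -0.1519, 0.0159]
ee_rot: [-0.705, -0.049, 0.049, 0.705]
ft_force: [-9.7, 0.6, 21.7]
grip_width: 0.336
```

```bash
python3 pv.py .5722 -.1521 .0127 98 y8; python3 tops.py
```

```text
t 29.13 p [ 0.5726 -0.1519  0.0159] q [-0.7053 -0.0494  0.0487  0.7055] f [-9.7  0.6 21.7] g 0.336 j [ 0.    0.47  0.22  1.77 -0.13  0.91  1.99]
shift [-0.0004  0.0032 -0.0002] turn [-0.0001 -0.0007  0.001 ] deg 0.1 jaw 98.0 rel az 112.9
shift [-0.0004  0.0032 -0.0002] turn [-1.6000e-03  3.1409e+00 -1.0000e-04] deg 180.0 jaw 278.0 rel az -67.1
cur jaw 97.96
A 68 [0.023  0.0243 0.0253] red centre [ 0.6284 -0.1429  0.0246] 15
B 67 [0.023  0.0239 0.0246] red centre [ 0.6371 -0.2044  0.0245] 15
C 52 [0.0268 0.0275 0.0286] red centre [ 0.5718 -0.1508  0.0282] 12
D 58 [0.0043 0.0054 0.0062] red centre None 0
```

View pics/y8.png

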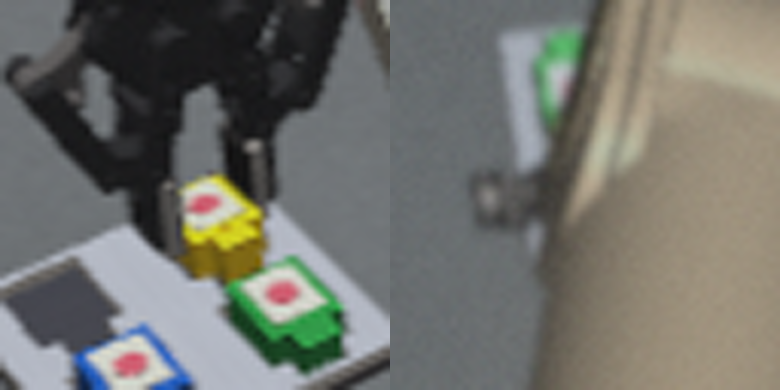

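Request:
send_rows:
  motion:
    - [20,-0.001,-0.004,0,0,0,0]
    - [20,-0.002,-0.009,0,0,0,0]
    - [20,-0.0025,-0.01,0,0,0,0]
    - [20,-0.0025,-0.01,0,0,0,0]
    - [20,-0.0025,-0.01,0,0,0,0]

```text
clock: 29.7
position: [0.5695, -0.1518, 0.0238]
ee_rot: [-0.705, -0.049, 0.049, 0.705]
ft_force: [0.4, -0.2, -0.5]
grip_width: 0.335
```

```bash
python3 pv.py .5700 -.1521 .0127 98 y9; python3 tops.py|grep C; python3 - <<'E'
from meas import *
s=snap("scene"); W=world(s)
# tray wall pixels / fit block in hand: overlay predicted silhouettes for seated pose for A,B and lifted C
DBG=True
for k,z,p in (("blue",.006,(.6386,-.2054)),("green",.006,(.630,-.144)),("yellow",.016,(.572,-.152))):
    pass
b=cv2.resize(cv2.cvtColor(s["pixels"],cv2.COLOR_RGB2BGR),None,fx=6,fy=6,interpolation=cv2.INTER_CUBIC)
T=np.array([.6056,-.1787]); a=np.radians(8); 
def L(x,y,z): return [T[0]+x*np.cos(a)-y*np.sin(a),T[1]+x*np.sin(a)+y*np.cos(a),z]
def poly(pts,col):
    q=(px(s,np.array([L(*p) for p in pts]))+.5)*6-.5
    cv2.polylines(b,[np.round(q).astype(int)],True,col,1)
poly([(.058,.062,.012),(.058,-.062,.012),(-.058,-.062,.012),(-.058,.062,.012)],(0,0,255))
for i in(-1,1):
  for j in(-1,1):
    x,y=.029*i,.031*j
    poly([(x-.02,y-.017,.012),(x+.02,y-.017,.012),(x+.02,y-.01,.012),(x+.03,y-.01,.012),(x+.03,y+.01,.012),(x+.02,y+.01,.012),(x+.02,y+.017,.012),(x-.02,y+.017,.012)],(255,0,255))
u,v=(px(s,[.6056,-.1787,.012])[0]*6).astype(int)
cv2.imwrite("pics/ov.png",b[v-280:v+280,u-350:u+350])
E
```

```text
t 29.7 p [ 0.5695 -0.1518  0.0238] q [-0.7053 -0.0491  0.0493  0.7055] f [ 0.4 -0.2 -0.5] g 0.335 j [ 0.    0.46  0.22  1.77 -0.12  0.92  1.99]
shift [ 0.0004  0.0111 -0.0004] turn [-0.0002 -0.0004 -0.0002] deg 0.0 jaw 98.0 rel az 112.9
shift [ 0.0004  0.0111 -0.0004] turn [ 4.0000e-04  3.1412e+00 -3.0000e-04] deg 180.0 jaw 278.0 rel az -67.1
cur jaw 97.98
C 58 [0.0331 0.0346 0.0354] red centre [ 0.5686 -0.1509  0.0351] 9
```

View pics/ov.png

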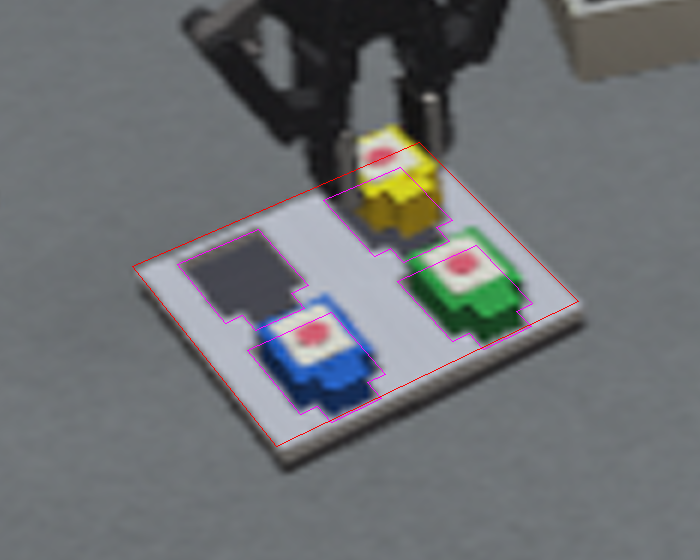

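Request:
send_rows:
  motion:
    - [20,0.0008,0.002,0,0,0,0]
    - [20,0.0008,0.004,0,0,0,0]
    - [20,0.0008,0.005,0,0,0,0]
    - [20,0.0008,0.006,0,0,0,0]
    - [20,0.0008,0.007,0,0,0,0]
    - [20,0.0008,0.008,0,0,0,0]
    - [20,0.0008,0.009,0,0,0,0]
    - [20,0.0008,0.009,0,0,0,0]

```text
clock: 30.57
position: [0.5703, -0.1517, 0.0148]
ee_rot: [-0.705, -0.049, 0.049, 0.705]
ft_force: [-0.1, 0.1, 0.1]
grip_width: 0.332
```

```bash
python3 pv.py .5700 -.1521 .0127 98 y10; python3 tops.py
```

```text
t 30.57 p [ 0.5703 -0.1517  0.0148] q [-0.7053 -0.0491  0.0493  0.7055] f [-0.1  0.1  0.1] g 0.332 j [ 0.    0.47  0.22  1.78 -0.13  0.91  1.99]
shift [-0.0004  0.0021 -0.0003] turn [-0.0002 -0.0004 -0.0003] deg 0.0 jaw 98.0 rel az 112.9
shift [-0.0004  0.0021 -0.0003] turn [ 4.0000e-04  3.1412e+00 -3.0000e-04] deg 180.0 jaw 278.0 rel az -67.1
cur jaw 97.98
A 59 [0.0235 0.0242 0.025 ] red centre [ 0.6286 -0.143   0.0248] 15
B 68 [0.0234 0.0243 0.025 ] red centre [ 0.6373 -0.2045  0.0247] 15
C 49 [0.0254 0.0262 0.0272] red centre [ 0.5692 -0.151   0.0266] 11
D 59 [0.0048 0.0056 0.006 ] red centre None 0
```

View pics/y10.png

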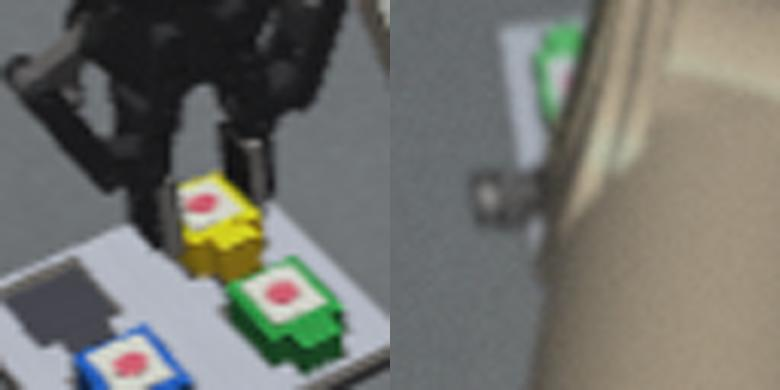

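Request:
send_rows:
  motion:
    - [20,0,0.001,0,0,0,0]
    - [20,0,0.0015,0,0,0,0]
    - [20,0,0.002,0,0,0,0]
    - [20,0,0.0022,0,0,0,0]
    - [20,0,0.0022,0,0,0,0]

```text
clock: 31.13
position: [0.5709, -0.1518, 0.0139]
ee_rot: [-0.705, -0.049, 0.049, 0.705]
ft_force: [-3.3, 1.0, 10.3]
grip_width: 0.337
```

```bash
python3 pv.py .5700 -.1521 .0127 98 y10; python3 tops.py
```

```text
t 31.13 p [ 0.5709 -0.1518  0.0139] q [-0.7054 -0.0494  0.0489  0.7054] f [-3.3  1.  10.3] g 0.337 j [ 0.    0.47  0.22  1.78 -0.13  0.9   1.99]
shift [-0.0009  0.0012 -0.0002] turn [-0.0001 -0.0005  0.0008] deg 0.1 jaw 98.0 rel az 112.9
shift [-0.0009  0.0012 -0.0002] turn [-1.3000e-03  3.1411e+00 -1.0000e-04] deg 180.0 jaw 278.0 rel az -67.1
cur jaw 97.97
A 60 [0.0238 0.0244 0.0251] red centre [ 0.6281 -0.1428  0.0243] 15
B 68 [0.0233 0.0242 0.0249] red centre [ 0.6371 -0.2044  0.0244] 15
C 51 [0.0249 0.0253 0.0261] red centre [ 0.5685 -0.1504  0.0251] 11
D 60 [0.005  0.0056 0.0066] red centre None 0
```

Request:
send_rows:
  motion:
    - [28,0,0,0,0,0,0]
    - [38,0,0,0,0,0,0]
    - [46,0,0,0,0,0,0]
    - [46,0,0,0,0,0,0]
    - [46,0,-0.01,0,0,0,0]
    - [46,0,-0.03,0,0,0,0]
    - [46,0,-0.06,0,0,0,0]
    - [46,0,-0.1,0,0,0,0]
    - [46,0,-0.14,0,0,0,0]

```text
clock: 32.03
position: [0.5697, -0.1518, 0.1546]
ee_rot: [-0.705, -0.049, 0.05, 0.705]
ft_force: [1.7, -0.6, 0.4]
grip_width: 0.457
```

```bash
python3 pv.py .605 -.178 .0127 98 y11; python3 tops.py
```

```text
t 32.03 p [ 0.5697 -0.1518  0.1546] q [-0.7053 -0.0486  0.0496  0.7055] f [ 1.7 -0.6  0.4] g 0.457 j [-0.02  0.31  0.25  1.67 -0.08  1.17  1.96]
shift [ 0.0315  0.1418 -0.0309] turn [-0.0003 -0.0007 -0.0013] deg 0.1 jaw 98.0 rel az 114.4
shift [ 0.0315  0.1418 -0.0309] turn [ 2.1000e-03  3.1409e+00 -5.0000e-04] deg 180.0 jaw 278.0 rel az -65.6
cur jaw 97.96
A 66 [0.0234 0.0244 0.0252] red centre [ 0.6282 -0.1428  0.0243] 15
B 67 [0.0235 0.0242 0.0247] red centre [ 0.6373 -0.2044  0.0246] 15
C 61 [0.0234 0.0242 0.0252] red centre [ 0.5709 -0.1503  0.0246] 11
D 59 [0.0048 0.0057 0.0064] red centre None 0
```

View pics/y11.png

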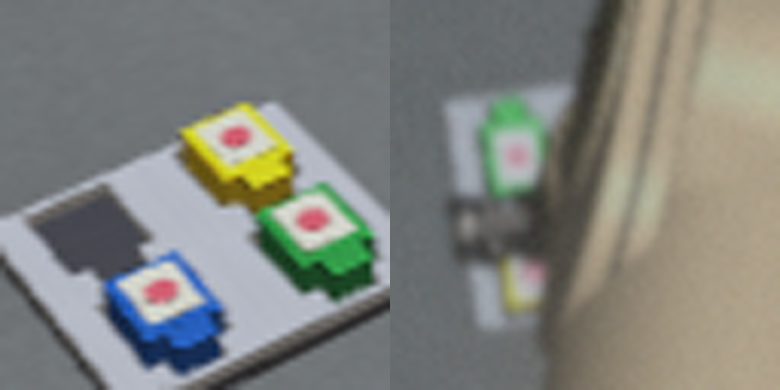

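```bash
cat > lev.py <<'E'
from meas import *
def lever():
    for n in("top","scene"):
        c=snap(n); W=world(c); hsv=cv2.cvtColor(c["pixels"],cv2.COLOR_RGB2HSV)
        reg=(abs(W[...,0]-.47)<.08)&(abs(W[...,1]+.01)<.08)
        red=reg&(hsv[...,1]>120)&((hsv[...,0]<8)|(hsv[...,0]>172))&(W[...,2]>.045)&(W[...,2]<.1)
        P=W[red]; 
        if len(P): 
            t=P[P[:,2]>.074]; print(n,"post",len(P),P.mean(0).round(4),"top",t.mean(0).round(4) if len(t) else None,"zmax",P[:,2].max().round(4))
        k=(abs(W[...,0]-.492)<.02)&(abs(W[...,1]+.011)<.02)&(W[...,2]>.052)&(W[...,2]<.066)&(hsv[...,2]<110)
        if k.any(): print(n,"knob",k.sum(),W[k].mean(0).round(4), W[k].min(0).round(3),W[k].max(0).round(3))
if __name__=="__main__": lever()
E
python3 lev.py; python3 - <<'E'
from meas import *
go(.44,-.068,.155,0)
E
```

```text
top post 8 [ 0.4421 -0.0276  0.0813] top [ 0.4421 -0.0276  0.0813] zmax 0.0851
top knob 33 [ 0.4947 -0.0117  0.0561] [ 0.486 -0.02   0.052] [ 0.504 -0.005  0.061]
scene post 39 [ 0.4444 -0.0301  0.0679] top [ 0.4431 -0.0296  0.078 ] zmax 0.0814
scene knob 37 [ 0.4951 -0.0126  0.0547] [ 0.485 -0.022  0.052] [ 0.506 -0.002  0.059]
shift [-0.1175 -0.002   0.101 ] turn [-4.0000e-04  1.7101e+00  1.0000e-04] deg 98.0 jaw 0 rel az 8.8
shift [-0.1175 -0.002   0.101 ] turn [ 1.0000e-04 -1.4315e+00  3.0000e-04] deg 82.0 jaw 180 rel az -171.2
cur jaw 97.98
```

Request:
send_rows:
  motion:
    - [20,-0.01,0,0.009,0,0.12,0]
    - [0,-0.02,0,0.018,0,0.24,0]
    - [0,-0.03,0,0.027,0,0.36,0]
    - [0,-0.04,0,0.036,0,0.48,0]
    - [0,-0.05,0,0.045,0,0.6,0]
    - [0,-0.06,0,0.054,0,0.72,0]
    - [0,-0.07,0,0.063,0,0.84,0]
    - [0,-0.08,0,0.072,0,0.96,0]
    - [0,-0.09,0,0.081,0,1.08,0]
    - [0,-0.1,0,0.09,0,1.2,0]

```text
clock: 33.12
position: [0.4574, -0.0761, 0.1515]
ee_rot: [0.609, -0.36, 0.359, -0.608]
ft_force: [-0.7, -0.1, 0.2]
grip_width: -0.003
```

```bash
python3 - <<'E'
from meas import *
st();go(.445,-.070,.12,0)
E
```

```text
t 33.12 p [ 0.4574 -0.0761  0.1515] q [ 0.6094 -0.3603  0.3587 -0.6084] f [-0.7 -0.1  0.2] g -0.003 j [-0.23  0.03  0.3   1.99 -0.01  1.13  0.58]
shift [-0.0113  0.0316 -0.0079] turn [ 0.0027  0.5042 -0.0006] deg 28.9 jaw 0 rel az 8.9
shift [-0.0113  0.0316 -0.0079] turn [-8.0000e-04 -2.6374e+00 -3.6000e-03] deg 151.1 jaw 180 rel az -171.1
cur jaw 28.89
```

Request:
send_rows:
  motion:
    - [0,-0.003,0.005,-0.002,0,0.12,0]
    - [0,-0.006,0.01,-0.004,0,0.24,0]
    - [0,-0.009,0.02,-0.006,0,0.36,0]
    - [0,-0.0113,0.03,-0.008,0,0.48,0]
    - [0,-0.0113,0.032,-0.008,0,0.504,0]
    - [0,-0.0113,0.05,-0.008,0,0.504,0]
    - [0,-0.0113,0.07,-0.008,0,0.504,0]
    - [0,-0.0113,0.085,-0.008,0,0.504,0]
    - [0,-0.0113,0.091,-0.008,0,0.504,0]
    - [0,-0.0113,0.091,-0.008,0,0.504,0]

```text
clock: 33.95
position: [0.4452, -0.0706, 0.0605]
ee_rot: [0.503, -0.499, 0.497, -0.501]
ft_force: [-0.7, -0.5, 0.1]
grip_width: 0.001
```

```bash
python3 lev.py;python3 pv.py .445 .0 .06 0 l1
```

```text
top post 5 [ 0.4413 -0.0267  0.0804] top [ 0.4413 -0.0267  0.0804] zmax 0.0828
top knob 34 [ 0.4948 -0.0118  0.0571] [ 0.486 -0.02   0.053] [ 0.504 -0.005  0.062]
scene post 41 [ 0.4444 -0.0302  0.0682] top [ 0.4427 -0.03    0.0781] zmax 0.0809
scene knob 41 [ 0.4946 -0.0133  0.0546] [ 0.472 -0.023  0.052] [ 0.506 -0.003  0.057]
t 34.05 p [ 0.4466 -0.0707  0.0623] q [ 0.5018 -0.4983  0.4982 -0.5017] f [0.1 0.1 1.3] g 0.001 j [-0.23  0.13  0.31  2.1  -0.05  0.92  0.11]
shift [-0.0707  0.0022 -0.0011] turn [0.0002 0.0071 0.0001] deg 0.4 jaw 0.0 rel az 0.0
shift [-0.0707  0.0022 -0.0011] turn [ 1.0000e-04 -3.1345e+00 -3.0000e-04] deg 179.6 jaw 180.0 rel az -180.0
cur jaw 0.41
```

View pics/l1.png

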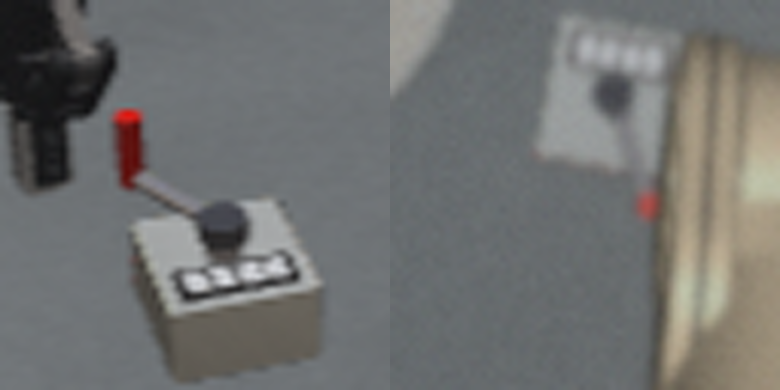

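Request:
send_rows:
  motion:
    - [0,-0.01,0.001,0,0,0,0]
    - [0,-0.018,0.001,0,0,0,0]
    - [0,-0.026,0.001,0,0,0,0]
    - [0,-0.034,0.001,0,0,0,0]
    - [0,-0.042,0.001,0,0,0,0]
    - [0,-0.05,0.001,0,0,0,0]
    - [0,-0.058,0.001,0,0,0,0]
    - [0,-0.065,0.001,0,0,0,0]
    - [0,-0.071,0.001,0,0,0,0]
    - [0,-0.071,0.001,0,0,0,0]

```text
clock: 34.98
position: [0.4467, 0.0014, 0.0612]
ee_rot: [-0.501, 0.498, -0.499, 0.502]
ft_force: [0.7, -4.2, 1.0]
grip_width: -0.003
```

```bash
python3 lev.py;python3 pv.py .445 .008 .06 0 l2
```

```text
scene post 40 [0.45   0.0176 0.0687] top [0.4489 0.0173 0.0786] zmax 0.0816
scene knob 41 [ 0.496  -0.0129  0.0546] [ 0.483 -0.023  0.052] [ 0.508 -0.002  0.057]
t 35.08 p [4.462e-01 4.000e-04 6.100e-02] q [-0.5015  0.4984 -0.4985  0.5016] f [ 0.6 -4.1  2.3] g 0.002 j [-0.33  0.12  0.24  2.11 -0.04  0.91 -0.06]
shift [-0.0076  0.001  -0.0011] turn [-0.0002  0.0062  0.    ] deg 0.4 jaw 0.0 rel az -1.0
shift [-0.0076  0.001  -0.0011] turn [ 1.0000e-04 -3.1354e+00  3.0000e-04] deg 179.6 jaw 180.0 rel az 179.0
cur jaw 0.35
```

View pics/l2.png

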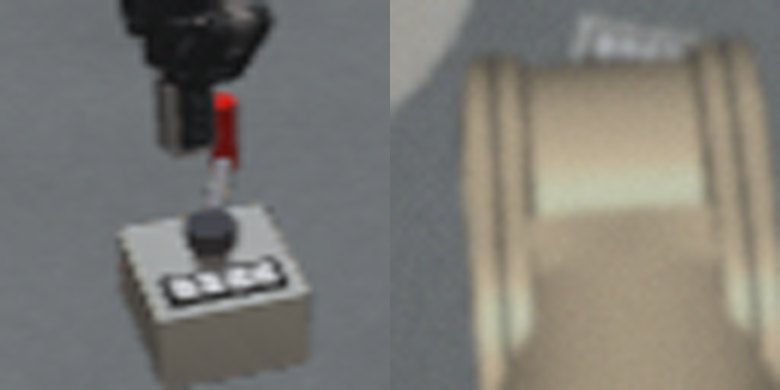

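Request:
send_rows:
  motion:
    - [0,-0.003,0,0,0,0,0]
    - [0,-0.006,0,0,0,0,0]
    - [0,-0.008,0,0,0,0,0]
    - [0,-0.008,0,0,0,0,0]

```text
clock: 35.52
position: [0.447, 0.0068, 0.0613]
ee_rot: [-0.501, 0.498, -0.5, 0.501]
ft_force: [4.9, -9.6, 1.5]
grip_width: -0.002
```

```bash
python3 lev.py; python3 -c "
from h import *
st()"
```

```text
scene post 32 [0.4546 0.0224 0.0699] top [0.4535 0.0228 0.0779] zmax 0.0811
scene knob 39 [ 0.4953 -0.0125  0.0551] [ 0.484 -0.023  0.053] [ 0.508 -0.002  0.058]
t 35.62 p [0.447  0.0068 0.0613] q [-0.5008  0.4981 -0.4998  0.5013] f [ 4.9 -8.8  2.1] g -0.001 j [-0.34  0.12  0.23  2.11 -0.03  0.91 -0.08]
```

Request:
send_rows:
  motion:
    - [0,-0.0015,0,0,0,0,0]
    - [0,-0.002,0,0,0,0,0]
    - [0,-0.002,0,0,0,0,0]

```text
clock: 35.87
position: [0.4471, 0.0072, 0.0613]
ee_rot: [0.501, -0.498, 0.501, -0.501]
ft_force: [5.2, -17.0, 1.2]
grip_width: -0.0
```

Request:
send_rows:
  motion:
    - [0,0.01,0,0,0,0,0]
    - [0,0.03,0,0,0,0,0]
    - [0,0.055,0,0,0,0,0]
    - [0,0.08,0,0,0,0,0]
    - [0,0.1,0,0,0,0,0]
    - [0,0.11,-0.01,0,0,0,0]
    - [0,0.11,-0.04,0,0,0,0]
    - [20,0.11,-0.08,0,0,0,0]
    - [40,0.11,-0.1,0,0,0,0]

```text
clock: 36.62
position: [0.4475, -0.0993, 0.165]
ee_rot: [-0.5, 0.498, -0.499, 0.502]
ft_force: [1.0, -1.0, -0.3]
grip_width: 0.275
```

```bash
python3 lev.py;python3 pv.py .605 -.178 .06 0 l3; python3 tops.py; python3 - <<'E'
from meas import *
go(.4006,-.3756,.12,1.6); snap("scene","s9.png"); t=snap("top","t9.png"); s=snap("scene")
for n,c in(("t",t),("s",s)):
    W=world(c)
    m=(W[...,2]>.053)&(W[...,2]<.07)&(abs(W[...,0]-.401)<.06)&(abs(W[...,1]+.3755)<.06)
    P=W[m]; print(n,"handle",cv2.minAreaRect((P[:,:2]*1000).astype(np.float32)),len(P))
E
```

```text
top post 8 [ 0.4421 -0.0276  0.0815] top [ 0.4421 -0.0276  0.0815] zmax 0.0865
top knob 34 [ 0.495  -0.0113  0.0566] [ 0.486 -0.02   0.052] [ 0.504 -0.002  0.061]
scene post 40 [ 0.4443 -0.0301  0.0686] top [ 0.4427 -0.0299  0.0789] zmax 0.0813
scene knob 39 [ 0.4951 -0.013   0.0547] [ 0.485 -0.023  0.053] [ 0.506 -0.003  0.057]
t 36.72 p [ 0.4487 -0.0989  0.1652] q [-0.4997  0.497  -0.4998  0.5035] f [-0.6  0.6  0.3] g 0.4 j [-0.21  0.    0.33  1.99 -0.    1.15  0.13]
shift [0.0802 0.1061 0.1551] turn [-0.0065  0.0064 -0.001 ] deg 0.5 jaw 0.0 rel az 16.4
shift [0.0802 0.1061 0.1551] turn [-1.6000e-03 -3.1351e+00  1.0200e-02] deg 179.6 jaw 180.0 rel az -163.6
cur jaw 0.37
A 67 [0.0232 0.0242 0.0249] red centre [ 0.6277 -0.1427  0.0239] 15
B 70 [0.0234 0.0241 0.025 ] red centre [ 0.6363 -0.2042  0.0237] 15
C 55 [0.023  0.0238 0.0251] red centre [ 0.5701 -0.15    0.024 ] 11
D 54 [0.0044 0.0053 0.006 ] red centre None 0
shift [ 0.2765  0.0405 -0.0474] turn [ 0.0007 -0.0212 -0.0007] deg 1.2 jaw 1.6 rel az 44.8
shift [ 0.2765  0.0405 -0.0474] turn [1.0000e-03 3.1204e+00 1.1000e-03] deg 178.8 jaw 181.6 rel az -135.2
cur jaw 0.39
t handle ((400.9786071777344, -375.8903503417969), (13.827530860900879, 58.106956481933594), 3.2325031757354736) 107
s handle ((401.0929260253906, -377.8191223144531), (59.25768280029297, 19.46724510192871), 89.72002410888672) 195
```

View pics/l3.png

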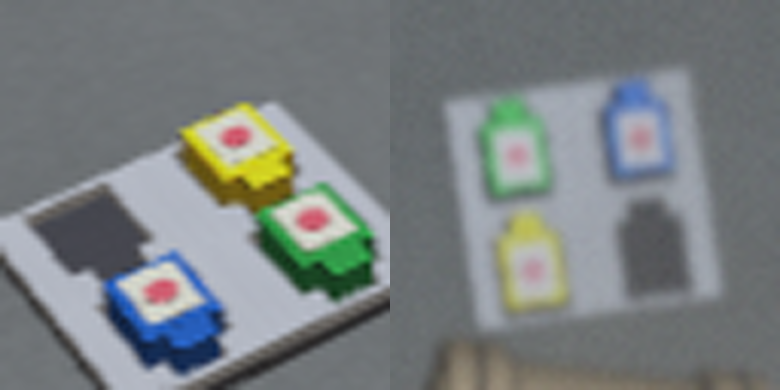

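View pics/s9.png

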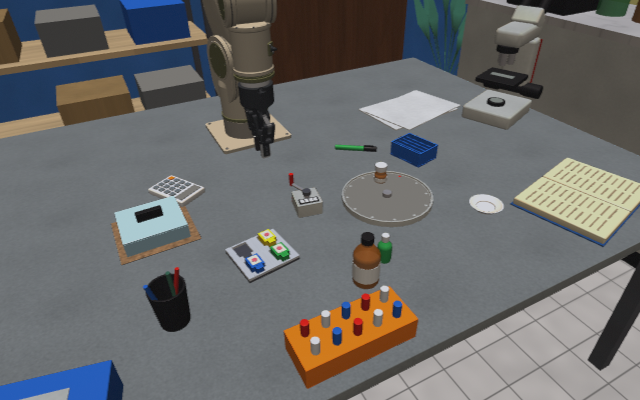

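Request:
send_rows:
  motion:
    - [50,0.03,0,-0.005,0,-0.021,0]
    - [50,0.065,0,-0.011,0,-0.021,0]
    - [50,0.1,0,-0.017,0,-0.021,0]
    - [50,0.14,0,-0.024,0,-0.021,0]
    - [50,0.18,0,-0.031,0,-0.021,0]
    - [50,0.22,0,-0.038,0,-0.021,0]
    - [50,0.25,0,-0.043,0,-0.021,0]
    - [50,0.27,0.01,-0.047,0,-0.021,0]
    - [50,0.2765,0.03,-0.0474,0,-0.021,0]
    - [50,0.2765,0.03,-0.0474,0,-0.021,0]

```text
clock: 37.85
position: [0.3983, -0.3769, 0.1271]
ee_rot: [0.507, -0.496, 0.492, -0.505]
ft_force: [-0.1, 0.4, -0.6]
grip_width: 0.497
```

```bash
python3 - <<'E'
from meas import *
st(); go(.4008,-.3762,.047,1.6)
E
```

```text
t 37.85 p [ 0.3983 -0.3769  0.1271] q [ 0.5068 -0.4959  0.4921 -0.5051] f [-0.1  0.4 -0.6] g 0.497 j [ 0.16  0.28  0.59  1.82 -0.17  1.1   0.84]
shift [-0.0005  0.0801  0.003 ] turn [ 0.0055 -0.004  -0.0022] deg 0.4 jaw 1.6 rel az 44.8
shift [-0.0005  0.0801  0.003 ] turn [0.0034 3.1376 0.0086] deg 179.8 jaw 181.6 rel az -135.2
cur jaw 1.37
```

Request:
send_rows:
  motion:
    - [50,0,0.02,0.001,0,-0.003,0]
    - [50,0,0.04,0.001,0,-0.003,0]
    - [50,0,0.06,0.001,0,-0.003,0]
    - [50,0,0.071,0.001,0,-0.003,0]
    - [50,0,0.077,0.001,0,-0.003,0]
    - [50,0,0.079,0.001,0,-0.003,0]
    - [50,0,0.079,0.001,0,-0.003,0]

```text
clock: 38.43
position: [0.4022, -0.3762, 0.0522]
ee_rot: [-0.507, 0.492, -0.492, 0.508]
ft_force: [-0.3, -0.1, -0.2]
grip_width: 0.502
```

```bash
python3 pv.py .4008 -.3762 .047 1.6 c1
```

```text
t 38.43 p [ 0.4022 -0.3762  0.0522] q [-0.5075  0.4924 -0.4923  0.5076] f [-0.3 -0.1 -0.2] g 0.502 j [ 0.2   0.38  0.56  1.88 -0.24  0.95  0.9 ]
shift [-0.      0.0052 -0.0014] turn [-0.      0.0024 -0.0001] deg 0.1 jaw 1.6 rel az 44.8
shift [-0.      0.0052 -0.0014] turn [-2.0000e-04 -3.1392e+00  0.0000e+00] deg 179.9 jaw 181.6 rel az -135.2
cur jaw 1.74
```

View pics/c1.png

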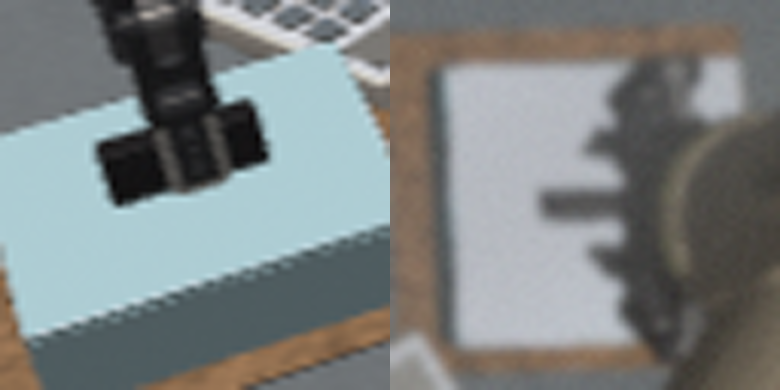

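Request:
send_rows:
  motion:
    - [50,0,0.003,-0.0014,0,0.002,0]
    - [50,0,0.0045,-0.0014,0,0.002,0]
    - [40,0,0.0045,-0.0014,0,0.002,0]
    - [25,0,0.0045,-0.0014,0,0.002,0]
    - [10,0,0.0045,-0.0014,0,0.002,0]
    - [0,0,0.0045,-0.0014,0,0.002,0]
    - [0,0,0.0045,-0.0014,0,0.002,0]
    - [0,0,0.0045,-0.0014,0,0.002,0]
    - [0,0,0.0045,-0.0014,0,0.002,0]
    - [0,0,0.0045,-0.0014,0,0.002,0]
  squeeze: 70

```text
clock: 39.37
position: [0.4007, -0.3765, 0.0477]
ee_rot: [-0.507, 0.493, -0.493, 0.507]
ft_force: [-1.1, 1.7, 5.3]
grip_width: 0.143
```

```bash
python3 - <<'E'
from meas import *
st(); go(.4008,-.3762,.047,1.6)
E
```

```text
t 39.37 p [ 0.4007 -0.3765  0.0477] q [-0.5069  0.4928 -0.4931  0.507 ] f [-1.1  1.7  5.3] g 0.143 j [ 0.2   0.39  0.56  1.88 -0.25  0.94  0.9 ]
shift [-0.0003  0.0007  0.0001] turn [-0.0004  0.0001  0.0001] deg 0.0 jaw 1.6 rel az 44.8
shift [-0.0003  0.0007  0.0001] turn [ 1.0000e-04 -3.1415e+00  7.0000e-04] deg 180.0 jaw 181.6 rel az -135.2
cur jaw 1.6
```

Request:
send_rows:
  motion:
    - [0,0,-0.004,0,0,0,0]
    - [0,0,-0.012,0,0,0,0]
    - [0,0,-0.025,0,0,0,0]
    - [0,0,-0.045,0,0,0,0]
    - [0,0,-0.065,0,0,0,0]
    - [0,0,-0.085,0,0,0,0]
    - [0,0,-0.1,0,0,0,0]
    - [0,0,-0.11,0,0,0,0]
    - [0,0,-0.11,0,0,0,0]

```text
clock: 40.12
position: [0.4012, -0.3771, 0.1595]
ee_rot: [-0.507, 0.492, -0.494, 0.507]
ft_force: [-0.2, -0.6, -2.5]
grip_width: 0.142
```

```bash
python3 - <<'E'
from meas import *
st(); go(.6058,-.1775,.155,8.0)
t=snap("top");s=snap("scene","s10.png")
E
```

```text
t 40.12 p [ 0.4012 -0.3771  0.1595] q [-0.5066  0.4919 -0.4941  0.5072] f [-0.2 -0.6 -2.5] g 0.142 j [ 0.15  0.24  0.6   1.78 -0.15  1.16  0.83]
shift [-0.1938  0.0048  0.2101] turn [-0.0027 -0.1117  0.0017] deg 6.4 jaw 8.0 rel az 24.3
shift [-0.1938  0.0048  0.2101] turn [-2.6000e-03  3.0298e+00 -4.1000e-03] deg 173.6 jaw 188.0 rel az -155.7
cur jaw 1.6
```

View pics/s10.png

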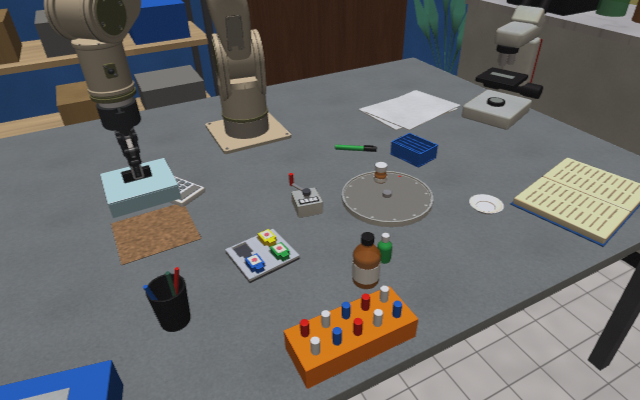

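Request:
send_rows:
  motion:
    - [0,-0.01,0,0.011,0,-0.01,0]
    - [0,-0.03,0,0.033,0,-0.02,0]
    - [0,-0.055,0,0.06,0,-0.035,0]
    - [0,-0.08,0,0.087,0,-0.05,0]
    - [0,-0.105,0,0.114,0,-0.065,0]
    - [0,-0.13,0,0.141,0,-0.08,0]
    - [0,-0.155,0,0.168,0,-0.095,0]
    - [0,-0.177,0,0.192,0,-0.11,0]
    - [0,-0.19,0,0.206,0,-0.112,0]
    - [0,-0.193,0,0.21,0,-0.112,0]

```text
clock: 41.05
position: [0.6072, -0.1718, 0.1552]
ee_rot: [-0.535, 0.463, -0.461, 0.535]
ft_force: [1.2, 0.8, -2.7]
grip_width: 0.145
```

Request:
send_rows:
  motion:
    - [0,0,0.01,0,0,0,0]
    - [0,0,0.025,0,0,0,0]
    - [0,0,0.04,0,0,0,0]
    - [0,0,0.05,0,0,0,0]
    - [0,0,0.055,0,0,0,0]
    - [0,0,0.055,0,0,0,0]
    - [0,0,0.055,0,0,0,0]

```text
clock: 41.63
position: [0.6047, -0.1781, 0.1024]
ee_rot: [0.534, -0.464, 0.464, -0.533]
ft_force: [0.7, -0.9, -1.6]
grip_width: 0.145
```

```bash
python3 pv.py .6057 -.1785 .045 8.0 c2
```

```text
t 41.63 p [ 0.6047 -0.1781  0.1024] q [ 0.5336 -0.464   0.464  -0.5335] f [ 0.7 -0.9 -1.6] g 0.145 j [-0.12  0.46  0.43  1.62 -0.21  1.11  0.51]
shift [0.0006 0.0574 0.0009] turn [ 0.0002 -0.0004  0.    ] deg 0.0 jaw 8.0 rel az 24.4
shift [0.0006 0.0574 0.0009] turn [-1.0000e-04  3.1412e+00  4.0000e-04] deg 180.0 jaw 188.0 rel az -155.6
cur jaw 7.98
```

View pics/c2.png

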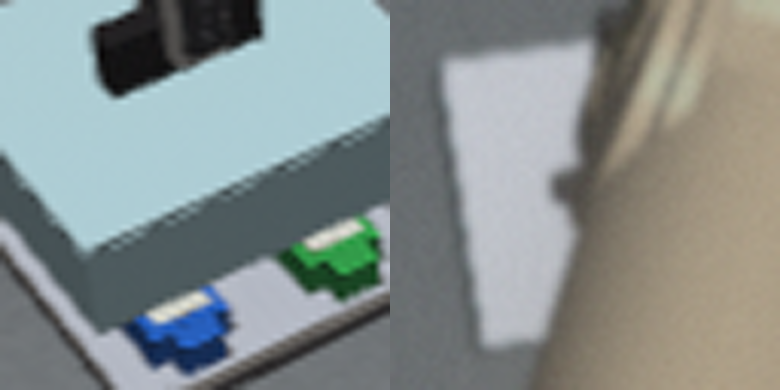

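Request:
send_rows:
  motion:
    - [0,0.0005,0.012,0.0009,0,0,0]
    - [0,0.0005,0.024,0.0009,0,0,0]
    - [0,0.0005,0.034,0.0009,0,0,0]
    - [0,0.0005,0.042,0.0009,0,0,0]
    - [0,0.0005,0.048,0.0009,0,0,0]
    - [0,0.0005,0.052,0.0009,0,0,0]
    - [0,0.0005,0.055,0.0009,0,0,0]
    - [0,0.0005,0.057,0.0009,0,0,0]
    - [0,0.0005,0.058,0.0009,0,0,0]
    - [0,0.0005,0.058,0.0009,0,0,0]

```text
clock: 42.57
position: [0.6062, -0.178, 0.0448]
ee_rot: [-0.534, 0.464, -0.464, 0.534]
ft_force: [-0.4, 0.2, -2.1]
grip_width: 0.145
```

```bash
python3 pv.py .6057 -.1785 .045 8.0 c3
```

```text
t 42.57 p [ 0.6062 -0.178   0.0448] q [-0.5336  0.4636 -0.464   0.5339] f [-0.4  0.2 -2.1] g 0.145 j [-0.1   0.53  0.41  1.65 -0.24  1.01  0.53]
shift [ 0.0004 -0.0002 -0.0006] turn [-0.0006  0.0004  0.    ] deg 0.0 jaw 8.0 rel az 24.4
shift [ 0.0004 -0.0002 -0.0006] turn [ 1.0000e-04 -3.1412e+00  1.0000e-03] deg 180.0 jaw 188.0 rel az -155.6
cur jaw 8.02
```

View pics/c3.png

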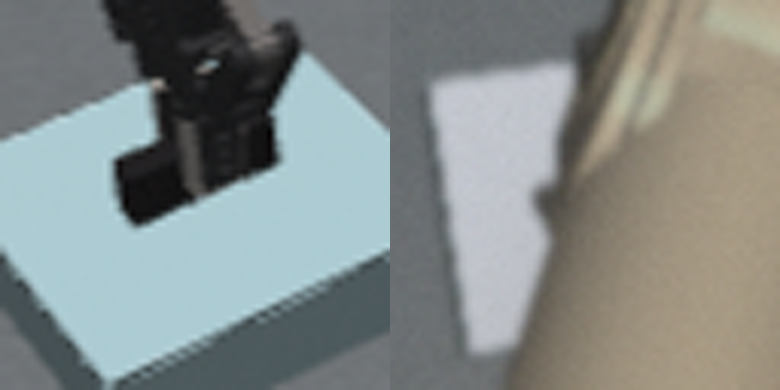

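Request:
send_rows:
  motion:
    - [0,0,0.0007,-0.0004,0,0,0]
    - [0,0,0.0013,-0.0004,0,0,0]
    - [0,0,0.0018,-0.0004,0,0,0]
    - [0,0,0.0018,-0.0004,0,0,0]

```text
clock: 43.0
position: [0.6063, -0.178, 0.0447]
ee_rot: [-0.533, 0.463, -0.464, 0.534]
ft_force: [-6.5, 2.4, 15.4]
grip_width: 0.144
```

Request:
send_rows:
  motion:
    - [15,0,0,0,0,0,0]
    - [25,0,0,0,0,0,0]
    - [40,0,0,0,0,0,0]
    - [50,0,0,0,0,0,0]
    - [50,0,0,0,0,0,0]
    - [50,0,-0.01,0,0,0,0]
    - [50,0,-0.03,0,0,0,0]
    - [50,0,-0.06,0,0,0,0]
    - [50,0,-0.1,0,0,0,0]
    - [50,0,-0.14,0,0,0,0]

```text
clock: 43.83
position: [0.6049, -0.178, 0.1843]
ee_rot: [0.534, -0.464, 0.464, -0.533]
ft_force: [1.2, 0.6, -0.1]
grip_width: 0.501
```

```bash
python3 - <<'E'
from meas import *
st(); go(.42,-.05,.22,8)
E
```

```text
t 43.83 p [ 0.6049 -0.178   0.1843] q [ 0.5339 -0.4642  0.4636 -0.5334] f [ 1.2  0.6 -0.1] g 0.501 j [-0.13  0.39  0.45  1.53 -0.18  1.26  0.48]
shift [-0.1525 -0.0355 -0.1653] turn [ 0.0012  0.0001 -0.0001] deg 0.1 jaw 8 rel az 14.8
shift [-0.1525 -0.0355 -0.1653] turn [-2.0000e-04 -3.1415e+00 -1.8000e-03] deg 180.0 jaw 188 rel az -165.2
cur jaw 8.0
```

Back the arm out of view and verify.

Request:
send_rows:
  motion:
    - [50,-0.02,-0.01,-0.02,0,0,0]
    - [50,-0.045,-0.02,-0.047,0,0,0]
    - [50,-0.07,-0.03,-0.075,0,0,0]
    - [50,-0.095,-0.035,-0.103,0,0,0]
    - [50,-0.12,-0.035,-0.13,0,0,0]
    - [50,-0.145,-0.035,-0.157,0,0,0]
    - [50,-0.152,-0.035,-0.165,0,0,0]
    - [50,-0.152,-0.035,-0.165,0,0,0]
    - [50,-0.152,-0.035,-0.165,0,0,0]

```text
clock: 44.58
position: [0.4213, -0.0506, 0.2184]
ee_rot: [-0.533, 0.463, -0.464, 0.534]
ft_force: [0.0, -0.2, -0.9]
grip_width: 0.505
```

```bash
python3 - <<'E'
from h import *
import lev
st()
t=snap("top","tf.png"); s=snap("scene","sf.png")
for W,n in((world(t),"top"),(world(s),"scene")):
    m=(W[...,2]>.03)&(W[...,2]<.045)&(W[...,0]>.5)&(W[...,0]<.71)&(W[...,1]<-.06)&(W[...,1]>-.3)
    P=W[m]; print("cover",cv2.minAreaRect((P[:,:2]*1000).astype(np.float32)),np.median(P[:,2]))
    A=np.c_[P[:,:2]-P[:,:2].mean(0),np.ones(len(P))]; print("plane slope",np.linalg.lstsq(A,P[:,2],rcond=None)[0].round(4))
    m=(W[...,2]>.055)&(W[...,2]<.07)&(W[...,0]>.5)&(W[...,0]<.71)&(W[...,1]<-.06)&(W[...,1]>-.3)
    P=W[m]; print("handle",cv2.minAreaRect((P[:,:2]*1000).astype(np.float32)),np.median(P[:,2]))
lev.lever()
E
```

```text
t 44.58 p [ 0.4213 -0.0506  0.2184] q [-0.5332  0.4633 -0.464   0.5345] f [ 0.  -0.2 -0.9] g 0.505 j [-0.36 -0.14  0.34  1.99  0.05  1.28  0.11]
cover ((606.4712524414062, -179.0362091064453), (136.5723114013672, 144.73324584960938), 8.093668937683105) 0.038670393411559346
plane slope [ 0.0006 -0.0006  0.0386]
handle ((606.3201904296875, -178.82640075683594), (14.572423934936523, 60.1242561340332), 7.9484171867370605) 0.06310092494076298
cover ((606.404541015625, -180.24896240234375), (139.62753295898438, 144.5798797607422), 8.13333797454834) 0.03731351194063083
plane slope [-0.0076 -0.0002  0.0372]
handle ((606.797119140625, -180.44813537597656), (15.756613731384277, 60.57947540283203), 5.3392767906188965) 0.060784784217415205
top knob 35 [ 0.4943 -0.0119  0.0564] [ 0.483 -0.02   0.053] [ 0.504 -0.005  0.06 ]
scene post 40 [ 0.4446 -0.0303  0.0685] top [ 0.4437 -0.0306  0.0786] zmax 0.0829
scene knob 39 [ 0.4949 -0.013   0.0546] [ 0.483 -0.023  0.052] [ 0.504 -0.003  0.057]
```

View pics/sf.png

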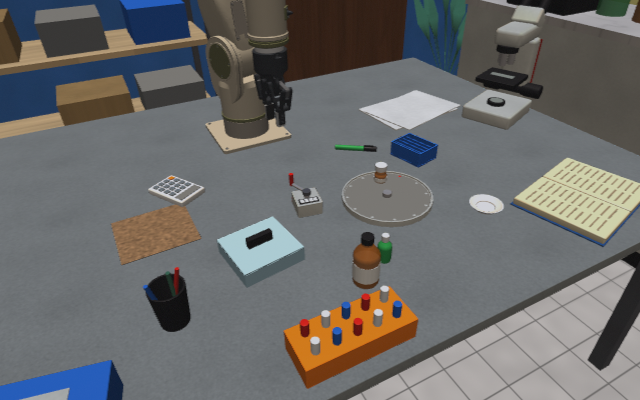

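View pics/tf.png

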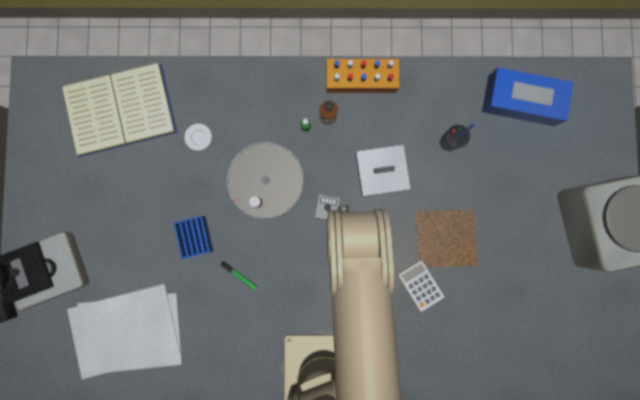

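```bash
python3 -c "
from workcell import *
print(hand_in())"
```

```text
the job is handed in; nothing more can be done
None
```

The job is done and handed in at about 45 s of the 210 s allowed; `hand_in()` reports no verdict.

- **Cover off:** I parked the cover on the cork mat before touching the blocks.
- **Blocks:** Only the blue, green and yellow blocks were there (no orange), and each now sits in its own pocket with its tongue in the slot. Yellow caught on a pocket edge twice at about 20 N; I lifted it, shifted it 2 mm and it then dropped in. After that all three tops measured about 24 mm over the table, which is the seated height.
- **Lever:** It reached its stop (about 140° in the camera, against 140° expected, with the force rising to about 17 N) and sprang back to rest.
- **Cover back on:** Its centre measures within about 1.5 mm of the tray's, it sits at 8.1° against the tray's 8.0°, and its top is at about 38 mm, so it is down on the table. The top camera shows it level. The scene camera shows a slight slope of about 0.4°, and the two cameras differ by 1 to 1.5 mm in y.
- **Other things:** In the last pictures the jar stands on the turntable and the other bench items look unmoved. I last saw the blocks just before I put the cover back. I saw no knocked block.

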